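# Load the vial shaker, latch its keeper bar and switch it on

## Task

Take the ballast block off the shaker's tray and stand it in the middle of the black mat on the bench, and stand all the vial caddies that are there upright side by side on the tray; then swing the keeper bar shut in front of them until it snaps past its catch and is fully home. Then, on the switch box, turn the isolator clockwise as far as it goes and after it the selector, clockwise as far as it goes; leave the jar, the bottle and the dishes where they stand.

Things in the scene. Friction and masses are not known exactly. Their poses are not given: they have to be found in the camera images.
- caddy0_mid (a point): vial caddy (may be absent): rigid steel wire rack with four plugged vials, 0.2-0.4 kg, 60 mm (x) by 56 (y), 100 high, plus a solid grey grip plate upright on its top, 12 mm thick (along x), 44 long (along y), 34 high: 134 mm in all. This point: its centre, 67 mm above its underside and below the plate's top; z up. Starts on the bench, robot's left.
- caddy1_mid (a point): vial caddy (may be absent): rigid steel wire rack with four plugged vials, 0.2-0.4 kg, 60 mm (x) by 56 (y), 100 high, plus a solid grey grip plate upright on its top, 12 mm thick (along x), 44 long (along y), 34 high: 134 mm in all. This point: its centre, 67 mm above its underside and below the plate's top; z up. Starts on the bench, robot's left.
- caddy2_mid (a point): vial caddy (may be absent): rigid steel wire rack with four plugged vials, 0.2-0.4 kg, 60 mm (x) by 56 (y), 100 high, plus a solid grey grip plate upright on its top, 12 mm thick (along x), 44 long (along y), 34 high: 134 mm in all. This point: its centre, 67 mm above its underside and below the plate's top; z up. Starts on the bench, robot's left.
- caddy3_mid (a point): vial caddy (may be absent): rigid steel wire rack with four plugged vials, 0.2-0.4 kg, 60 mm (x) by 56 (y), 100 high, plus a solid grey grip plate upright on its top, 12 mm thick (along x), 44 long (along y), 34 high: 134 mm in all. This point: its centre, 67 mm above its underside and below the plate's top; z up. Starts on the bench, robot's left.
- ballast_mid (a point): dark steel ballast block, 0.7 kg, 60 mm (x) by 56 (y), 50 high, with an upright steel grip plate on its top, 12 mm thick (along x), 44 long (along y), 34 high: 84 mm in all. This point: its centre, 42 mm above its underside and below the plate's top; z up. Starts somewhere along the tray, its y roughly along the tray's.
- mat_top (a point): centre of the top of the black rubber mat, 110 by 110 mm, 4 mm thick, fixed on the bench right of the shaker.
- shaker: white box fixed on the bench, 135 mm (x) by 370 (y), 30 high, its top the tray; origin under its centre, x from front to back, y along the tray. A caddy goes in from above, anywhere along the tray, with its 56 mm side and grip plate along y; four fit side by side (68 to 70 mm apart, 12 mm gaps).
- tray_mid (a point): centre of the tray floor, 30 mm above the bench; axes as the shaker's. The floor is 280 mm long between the end walls (y) and 75 mm deep (x), from a lip 6 mm thick, 20 mm above the floor, along the front to the back wall. End and back walls: 10 mm thick, 40 mm above the floor. The shut keeper bar lies just in front of and above the lip.
- keeper_hinge (a point): upright pivot of the keeper bar at the tray's front corner on its +y end, 62 mm above the bench, at x = -53, y = +165 mm from the tray centre. The bar is a steel rod 12 mm thick, 335 mm long, 62 mm above the bench (centre line), and turns in a level plane.
- keeper_post (a point): black upright hand post on the keeper bar, 16 mm thick, standing 150 mm along the bar from the hinge and 30 mm in front of it (away from the caddies when shut). This point: on its axis, 18 mm below its top, 102 mm above the bench. Axes turn with the bar: y runs from the bar's tip to the hinge, x from the post to the bar (the way it moves when closing).
- keeper (a joint): keeper bar angle, rad: 0 = fully shut, along the tray's front; grows (clockwise from above) to 1.7, open towards the robot. Stays where it is left. Near the tip a sprung brass ball catch resists from about 0.06 rad and is passed at about 0.03 rad, then presses it home to 0; passing it takes some 8 to 16 N at the post.
- switchbox: grey box fixed on the bench at the robot's right, 170 mm (x) by 190 (y), 60 high, origin under its centre. On its top two alike handles turn about upright axes 106 mm apart, each with a steel interlock plate lying low on the box (up to 14 mm above its top).
- isolator_grip (a point): centre of the isolator's black bar handle, 70 mm long (x), 14 thick (y), 28 high, its top 109 mm above the bench and 12 mm above this point, which is on the turning axis. It is the one farther ahead and to the left, with the curved plate. Axes turn with it.
- isolator (a joint): isolator angle, rad: 0 = off, turns clockwise seen from above to a stop at 1.2 = set; stays where it is left (0.1 N m to turn). It cannot turn while the selector is turned.
- selector_grip (a point): centre of the selector's black bar handle, of the same size, height and axes as the isolator's; it is the one nearer to the robot and farther right, with the straight plate.
- selector (a joint): selector angle, rad: 0 = stop, turns clockwise seen from above to its stop at 1.2 = run; stays where it is left (0.1 N m to turn). Its plate is blocked by the isolator's curved plate until the isolator stands at about 1.05 or more.
- jar: bystander: screw jar 70 mm wide, 80 mm high; origin under its centre
- bottle: bystander: bottle 64 mm wide, 160 mm high; origin under its centre
- dishes: bystander: stack of round dishes 62 mm wide, 45 mm high; origin under its centre
Things that resemble listed ones, but are neither listed nor needed, are in the scene too. Of the things that look like the part that bears mat_top, take the one that is nearest to the robot's base at the start. There is more than one size of the part that bears ballast_mid; the job needs the smaller.

How it is judged:
By the outcome, as a careful person would: the job done as asked, in the order asked, and still so for the second after the job is handed in, with the robot touching nothing.
Of caddy0, caddy1, caddy2, caddy3 only 2 to 4 are there at a start; the rules pass over those that are not, and their reading is None.
At some moment in a run one of caddy0, caddy1, caddy2, caddy3 may be knocked a few centimetres aside while the robot is not near it.
It also fails if it takes over 210 s, if anything falls off the work surface, if the arm or the gripper's body presses on something with over 40 N, if the wrist force passes 120 N, or if a joint passes its speed limit or range.

## Robot

A 7-joint arm with a two-finger parallel gripper is mounted at the origin on the work surface. World frame = base frame: x ahead of the robot, y to its left, z up, the work surface at z = 0. Lengths are in m, angles in degrees, forces in N, time in s.
With the tool pointing down it reaches from about 0.35 to 0.9 m from the base axis. Payload 19.9 kg.
Tool frame: the origin (TCP) lies midway between the tips of the shut fingers; the grasp point (between the pads) lies 19 mm behind it; z points along the fingers, y is the line along which they close (so a half turn about z gives the same grasp; the last joint's range is limited). The gripper opens to 85 mm and grips with 20 to 120 N. Pads are 22 mm wide; open, the fingers measure 114 mm over their backs; the gripper's body (76 mm by 85 mm) begins 54 mm behind the grasp point. The pads swing forward as they close: fully open they stand 13 mm farther back than shut.
Start: joints at [-2.378, 23.915, -0.59, 92.452, 0.269, 63.638, -3.037], TCP at [0.625, 0, 0.231] pointing down, gripper open.
Joint ranges: [-161.28, 161.28], [-22.2, 115.67], [-73.04, 71.86], [3.21, 147.25], [-68.34, 248.33], [10.77, 114.83], [-161.83, 161.83]. Speed limits (degrees/s): [108.29, 108.29, 136.94, 136.94, 172.46, 172.46, 172.46].

## Interface

Orientations are given as [roll, pitch, yaw] about the fixed x, y, z axes, in that order (R = Rz(yaw) Ry(pitch) Rx(roll)).
In Python, from station import env gives the robot as it stands.
- The arm moves only by the shell command python3 -m pendant 'ROWS'. ROWS is JSON, a list of rows, each an object of numbers: "dx", "dy", "dz": the shift along the tool's x, y, z normalised to -1 to 1, where 1 is 25 mm; "turn": the turn about the tool's z normalised to -1 to 1, where 1 is 90 degrees; "fingers": the closure, from -1 (fully open) to 1 (shut). In form: [{"dx": .., "dy": .., "dz": .., "turn": .., "fingers": ..}, ...]. A call has 1 to 10 rows; each row shifts and turns the commanded pose from where the row before left it, along the tool's axes as they then stand; what a row does not reach is not made up. A row lasts 1/10 s, in which the tool goes at most 50 mm and 8.59 degrees, less where a joint would pass 70% of its speed; a pose out of reach is approached as far as the arm can. A call with a number of a shift or a turn outside -1 to 1 is refused whole. A call with a gripper value outside its range is refused whole. The fingers move at their own pace and stop on an object; the grip force is fixed at half the most. Time passes only in rows, so rows that do not move let the fingers close. It gives the time, the measured TCP pose, the force, the opening and the grip force at its end, in the units of the state.
- env.get_state(): the state, without advancing time (a new reading comes with each control period).
- env.grab_frame(name): name is "scene" or "side" or "wrist"; returns (picture, depth): 480x640x3 uint8, red, green, blue; 480x640 float32, m along the optical axis (not along the pixel's ray), 0 where there is no reading.
- env.camera_model(name): a dict with "fx", "fy", "cx", "cy" (pixels), "R" (3x3) and "t" (3): a world point X has camera coordinates R X + t; the wrist camera has in their place "tool_from_camera" (4x4, takes a point from camera to tool coordinates, whose origin is the TCP and whose axes are the flange's). Camera axes: x right, y down, z forward; pixel columns grow to the right and rows downward; lengths in m; the calibration is good to about 2 mm. A picture is of the moment at which its call begins: read the wrist's pose just before it. camera_model takes no time and is no camera call.
- env.hand_in(): hands the job in; it is judged then, once.
The state is a dict: "time_s": time; "joint_pos": joint angles; "joint_velocities": joint speeds; "joint_efforts": joint torques, N m; "tool_pos": TCP position; "orientation": TCP orientation; "force": force on the tool from outside, world axes, zero at the start; "torque": the same for the moment, N m; "gripper_width": finger opening in m; "gripper_force": force on a finger pad.
Only numpy, scipy, OpenCV 4.12 (cv2) and the standard library are available. Lean on these libraries where they do the work, as an engineer would, in place of code of your own. Each camera call takes 0.05 s, during which the arm holds its last target. There are 200 camera calls.

## Working session

There is one attempt and no reset: what is moved stays moved. The work goes in short steps, Python scripts to look and compute and a shell command to move; the robot and the scene stay as the last step left them, time stands still between calls to the robot, and variables do not carry over. Pictures are saved under pics/ and viewed, at most 14 in all, crops included, and the job is handed in when it is done.

```bash
mkdir -p pics
cat > h.py <<'E'
import numpy as np, cv2
from station import env
def grab(n,save=None):
    s=env.get_state(); im,d=env.grab_frame(n)
    if save: cv2.imwrite('pics/'+save,im[:,:,::-1]); np.savez('pics/'+save[:-4]+'.npz',im=im,d=d,pos=s['tool_pos'],ori=s['orientation'])
    return s,im,d
def rpy(o):
    from scipy.spatial.transform import Rotation as R
    return R.from_euler('xyz',o,degrees=True).as_matrix()
def cloud(n,s,d):
    m=env.camera_model(n); v,u=np.mgrid[0:480,0:640]
    P=np.stack([(u-m['cx'])/m['fx']*d,(v-m['cy'])/m['fy']*d,d],-1)
    if 'R' in m: return (P-np.array(m['t']))@np.array(m['R'])
    T=np.array(m['tool_from_camera']); P=P@T[:3,:3].T+T[:3,3]
    return P@rpy(s['orientation']).T+np.array(s['tool_pos'])
E
python3 - <<'E'
from h import *
print(env.get_state())
for n in ('scene','side'):
    s,im,d=grab(n,n+'0.png'); 
    m=env.camera_model(n); print(n,m['fx'],-np.array(m['R']).T@m['t'],np.array(m['R'])[2])
print(env.camera_model('wrist'))
E
```

```text
{'time_s': 0.0, 'joint_pos': array([-2.37721168, 23.94640207, -0.592599  , 92.48580474,  0.26801104,
       63.63798683, -3.03605637]), 'joint_velocities': array([ 0.07592578,  0.0195283 ,  0.06300048,  0.00561928,  0.03478952,
       -0.05824914,  0.0243192 ]), 'joint_efforts': array([ 3.43503270e-04, -8.64444852e+01,  6.79280274e-01, -4.34903777e+01,
        1.92400004e-02,  7.37222959e-03,  1.31192037e-04]), 'tool_pos': array([6.24650574e-01, 1.29141366e-05, 2.30675852e-01]), 'orientation': array([-1.79931263e+02,  3.11971874e-03,  9.00020490e+01]), 'force': array([-0.69504   , -0.24546779,  1.04796676]), 'torque': array([ 0.03386292, -0.00012265,  0.00934461]), 'gripper_force': 0.0, 'gripper_width': 0.08515067998300903}
scene 462.7338993538338 [ 1.25148691 -0.56468428  0.73778432] [-0.61494754  0.50485227 -0.6057753 ]
side 472.5738599806118 [0.06106507 0.82184613 0.87394537] [ 0.412195   -0.67652687 -0.61025133]
{'fx': 386.1949205184649, 'fy': 386.1949205184649, 'cx': 318.4186389818857, 'cy': 238.26953382083786, 'tool_from_camera': array([[-2.06308187e-04, -9.49470502e-01, -3.13856216e-01,
         8.10031569e-02],
       [ 9.99999899e-01, -3.21425358e-04,  3.15035118e-04,
        -9.33273258e-04],
       [-3.99997898e-04, -3.13856119e-01,  9.49470472e-01,
        -1.43003808e-01],
       [ 0.00000000e+00,  0.00000000e+00,  0.00000000e+00,
         1.00000000e+00]])}
```

View pics/scene0.png

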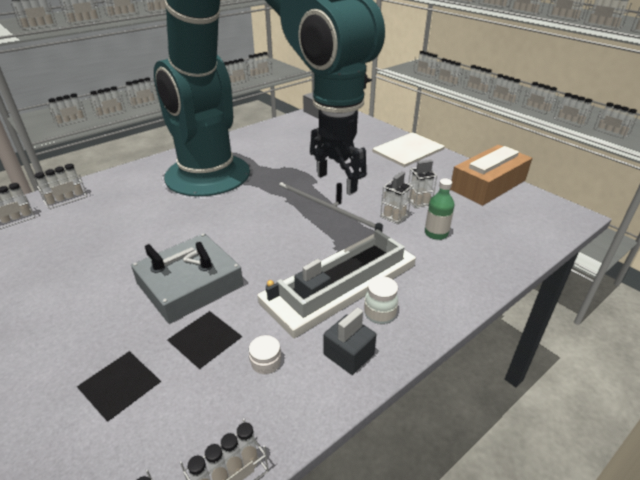

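View pics/side0.png

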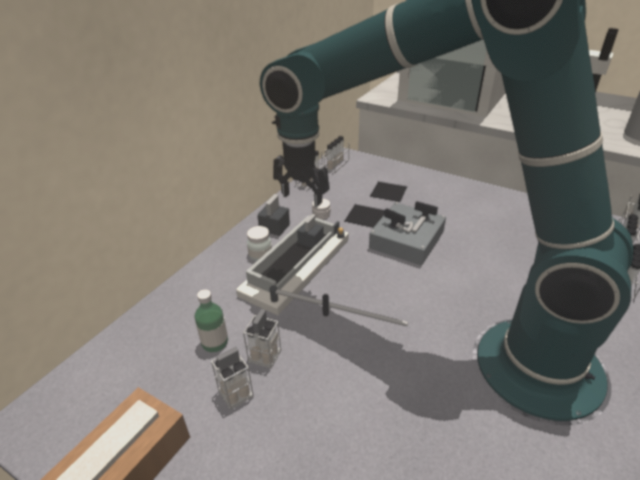

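Run:
```python
from h import *
# top-down ortho maps from both cameras, 2mm/pixel, x up, y left, colour
H=np.zeros((400,650)); C=np.zeros((400,650,3),np.uint8)
for n in('scene','side'):
    f=np.load(f'pics/{n}0.npz'); P=cloud(n,None,f['d']).reshape(-1,3); c=f['im'].reshape(-1,3)
    ok=(f['d'].ravel()>0)&(P[:,2]<.3)&(P[:,2]>-.02); P=P[ok];c=c[ok]
    r=((0.95-P[:,0])/.002).astype(int); q=((0.65-P[:,1])/.002).astype(int)
    k=(r>=0)&(r<400)&(q>=0)&(q<650); o=np.argsort(P[k,2],kind='stable')
    r,q,z,c=r[k][o],q[k][o],P[k,2][o],c[k][o]
    up=z>=H[r,q]-.002
    r,q,z,c=r[up],q[up],z[up],c[up]
    H[r,q]=z;C[r,q]=c
np.save('pics/H.npy',H)
for i in range(0,400,50): cv2.putText(C,f'{.95-.002*i:.2f}',(0,i+4),0,.35,(255,0,0)); C[i,::10]=(255,0,0)
for j in range(25,650,50): cv2.putText(C,f'{.65-.002*j:.1f}',(j,395),0,.35,(255,0,0)); C[::10,j]=(255,0,0)
cv2.imwrite('pics/top.png',C[:,:,::-1])
```

```text
(no output)
```

View pics/top.png

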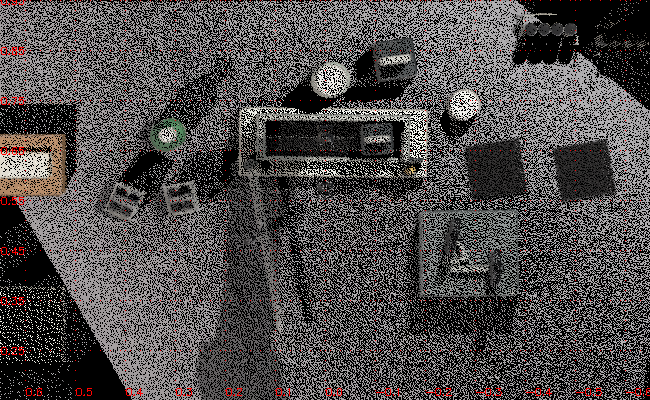

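```bash
cat >> h.py <<'E'
def rect(P,name,box,z0,z1,mask=None):
    x0,x1,y0,y1=box
    k=(P[:,0]>x0)&(P[:,0]<x1)&(P[:,1]>y0)&(P[:,1]<y1)&(P[:,2]>z0)&(P[:,2]<z1)
    if mask is not None:k&=mask
    Q=P[k]
    if len(Q)<8: print(name,len(Q)); return
    q=Q[:,:2]; m=np.median(q,0); q=q[np.linalg.norm(q-m,axis=1)<3*np.median(np.linalg.norm(q-m,axis=1))+.004]
    r=cv2.minAreaRect((q*1000).astype(np.float32))
    (a,b),(w,h),t=r
    if h>w: w,h,t=h,w,t+90   # t: angle of long side from world x
    print(name,len(q),'c',np.round([a,b],1),'size',np.round([w,h],1),'long ang',round((t+90)%180-90,1),'mean',np.round(q.mean(0)*1e3,1),'z',np.round(np.percentile(Q[:,2],[5,95])*1e3,1))
    return r
E
python3 - <<'E'
from h import *
for n in('scene','side'):
    f=np.load(f'pics/{n}0.npz'); d=f['d'];P=cloud(n,None,d).reshape(-1,3); c=f['im'].reshape(-1,3).astype(int)
    print(n)
    dark=c.max(1)<60
    rect(P,'walls',(.55,.8,-.21,.2),.06,.075)
    rect(P,'shbase',(.55,.8,-.21,.21),.024,.034)
    rect(P,'ballast',(.63,.72,-.13,-.03),.085,.125)
    rect(P,'mat',(.5,.75,-.41,-.24),-.01,.012,dark)
    rect(P,'cadA',(.5,.6,.36,.46),.105,.15)
    rect(P,'cadB',(.5,.62,.25,.33),.105,.15)
    rect(P,'iso',(.4,.55,-.29,-.2),.09,.12)
    rect(P,'sel',(.36,.47,-.40,-.30),.09,.12)
    rect(P,'bar',(.28,.6,-.0,.2),.05,.075)
    rect(P,'post',(.28,.6,-.0,.2),.085,.13)
    rect(P,'box',(.3,.6,-.45,-.1),.045,.07)
E
```

```text
scene
walls 1528 c [689.2 -17.5] size [367.7 203.5] long ang -77.3 mean [694. -37.] z [61.  71.4]
shbase 2860 c [697.3 -20.1] size [369.8 204.9] long ang -89.9 mean [679.4 -42.3] z [25.9 32.2]
ballast 255 c [ 672.4 -107.6] size [44.4 13.9] long ang -87.3 mean [ 675. -110.] z [ 86.5 113.6]
mat 2043 c [ 612.  -341.9] size [107.2 107. ] long ang -80.8 mean [ 613.9 -344. ] z [0.5 4.8]
cadA 167 c [548.4 396.3] size [45.5 20. ] long ang 61.7 mean [548.9 394.1] z [106.7 132.6]
cadB 135 c [554.3 284.4] size [46.9 13.8] long ang -81.2 mean [556.9 280. ] z [107.3 133.1]
iso 189 c [ 477.  -258.7] size [72.2 14.3] long ang -11.4 mean [ 484.  -261.5] z [ 91.9 108.9]
sel 202 c [ 414.2 -344.2] size [72.7 14.9] long ang 1.9 mean [ 419.9 -346. ] z [ 91.  109.2]
bar 484 c [442.9 123.4] size [317.2  43.3] long ang 11.5 mean [458.7 114.7] z [57.5 68.4]
post 76 c [470.5 146.5] size [16.7 15. ] long ang -57.2 mean [472.2 145.7] z [ 88.5 118.9]
box 3957 c [ 442.9 -291.1] size [190.7 175.7] long ang -89.3 mean [ 460.6 -300. ] z [50.7 63.2]
side
walls 1033 c [695.5  -9.4] size [367.8 215.7] long ang -77.6 me
[... 174 characters left out ...]
ong ang 87.8 mean [668.5 -98.6] z [ 87.2 114.5]
mat 3
cadA 310 c [545.4 403.5] size [43.8 15.2] long ang 66.7 mean [543.3 405.2] z [106.7 135.4]
cadB 209 c [551.9 289.9] size [46.3 13.7] long ang -78.2 mean [549.2 293.9] z [107.8 135.6]
iso 165 c [ 475.3 -251.9] size [71.1 18.3] long ang -13.6 mean [ 474.  -249.1] z [ 91.3 110.5]
sel 166 c [ 412.2 -338. ] size [69.4 19.5] long ang -0.9 mean [ 410.9 -335.2] z [ 91.3 110. ]
bar 660 c [440.2 133.3] size [317.8  45.3] long ang 10.8 mean [434.4 119.9] z [60.  69.5]
post 95 c [468.7 154.4] size [15.9 14.2] long ang -59.3 mean [467.1 156.5] z [ 88.4 121.2]
box 1950 c [ 478.9 -276.5] size [243.9 211.7] long ang 0.5 mean [ 433.1 -264.8] z [50.1 64. ]
```

```bash
python3 -m pendant '[{"dx":-0.84,"dy":0.37,"dz":0,"turn":0,"fingers":-1},{"dx":-0.84,"dy":0.37,"dz":0,"turn":0,"fingers":-1},{"dx":-0.84,"dy":0.37,"dz":0,"turn":0,"fingers":-1},{"dx":-0.84,"dy":0.37,"dz":0,"turn":0,"fingers":-1},{"dx":-0.84,"dy":0.37,"dz":0,"turn":0,"fingers":-1},{"dx":0,"dy":0,"dz":0,"turn":0,"fingers":-1},{"dx":0,"dy":0,"dz":0,"turn":0,"fingers":-1},{"dx":0,"dy":0,"dz":0,"turn":0,"fingers":-1}]'
python3 - <<'E'
from h import *
s,im,d=grab('wrist','w1.png'); P=cloud('wrist',s,d).reshape(-1,3);ok=d.ravel()>0;P=P[ok]
print(s['tool_pos'],s['orientation'])
rect(P,'ballast plate',(.63,.72,-.16,-.05),.095,.125)
rect(P,'block',(.6,.75,-.2,-.03),.072,.09)
rect(P,'walls',(.55,.8,-.2,.2),.065,.074)
rect(P,'base',(.5,.775,-.25,.2),.027,.034)
E
```

```text
time_s: 0.9
tool_pos: [0.671, -0.1039, 0.231]
orientation: [-180.0, -0.0, 90.1]
force: [-0.5, 0.7, -0.9]
gripper_width: 0.0854
gripper_force: 0.0
[ 0.67101294 -0.10393322  0.2310476 ] [-1.79969151e+02 -2.85033105e-02  9.00573488e+01]
ballast plate 1078 c [ 670.6 -104.6] size [44.1 12. ] long ang -87.3 mean [ 670.5 -102.1] z [105.8 115.2]
block 4194 c [ 677.5 -101.6] size [122.4  85.1] long ang 83.2 mean [ 670.9 -101.4] z [77.3 81.5]
walls 5926 c [705.4 -66.9] size [232.5 180.5] long ang -85.4 mean [709.  -74.7] z [65.7 71.6]
base 28995 c [685.  -70.6] size [261.3 178.1] long ang 89.3 mean [656.9 -31.9] z [29.2 32.3]
```

View pics/w1.png

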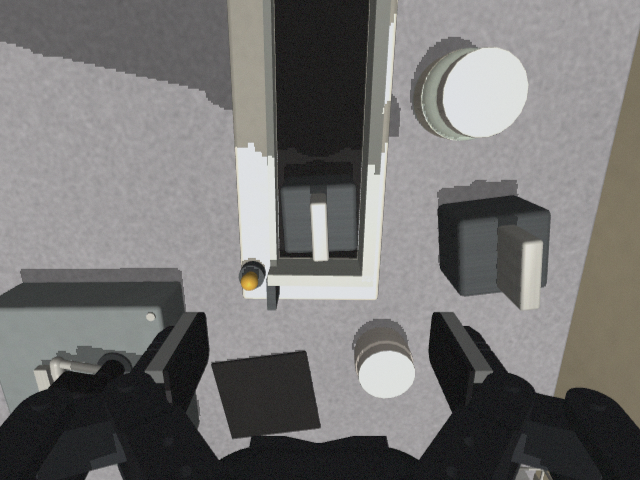

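```bash
python3 -m pendant '[{"dx":0,"dy":0,"dz":0.97,"turn":-0.03,"fingers":-1},{"dx":0,"dy":0,"dz":0.97,"turn":0,"fingers":-1},{"dx":0,"dy":0,"dz":0.97,"turn":0,"fingers":-1},{"dx":0,"dy":0,"dz":0.97,"turn":0,"fingers":-1},{"dx":0,"dy":0,"dz":0.97,"turn":0,"fingers":-1},{"dx":0,"dy":0,"dz":0.93,"turn":0,"fingers":-1},{"fingers":-1},{"fingers":1},{"fingers":1},{"fingers":1}]'
python3 -m pendant '[{"fingers":1},{"fingers":1},{"fingers":1},{"fingers":1},{"fingers":1},{"fingers":1},{"fingers":1},{"fingers":1}]'
python3 - <<'E'
from h import *
f=np.load('pics/w1.npz'); s=dict(tool_pos=f['pos'],orientation=f['ori']); d=f['d']; im=f['im'].astype(int)
P=cloud('wrist',s,d); 
m=(im.max(2)<70)&(abs(P[...,2])<.012)&(d>0); m[:330]=0;m[:,:190]=0;m[:,340:]=0
rect(P[m],'mat',(.4,.8,-.5,-.2),-.02,.02)
Q=P.reshape(-1,3)
# front/back edges of base and walls per y-slice
for y in (-.18,-.12,-.05,0,.04):
    k=abs(Q[:,1]-y)<.006; a=Q[k]; 
    b=a[(a[:,2]>.027)&(a[:,2]<.035)&(a[:,0]<.66)]; w=a[(a[:,2]>.064)&(a[:,2]<.076)&(a[:,0]>.69)]; l=a[(a[:,2]>.045)&(a[:,2]<.056)&(a[:,0]<.66)]; bo=a[(a[:,2]<.04)&(a[:,0]>.715)&(a[:,2]>.027)]
    g=lambda v:(np.round(np.percentile(v[:,0],[1,99])*1e3,1) if len(v)>3 else None)
    print(y,'base front',g(b),'lip',g(l),'backwall',g(w),'base back',g(bo))
k=(Q[:,0]>.64)&(Q[:,0]<.69); a=Q[k]; e=a[(a[:,2]>.064)&(a[:,2]<.074)&(a[:,1]<-.14)]; print('endwall y',np.percentile(e[:,1],[1,99]))
b=a[(a[:,2]>.027)&(a[:,2]<.034)&(a[:,1]<-.15)]; print('base end y',np.percentile(b[:,1],[1,99]))
E
```

```text
mat 7261 c [ 593.9 -342.7] size [142.3 109.6] long ang 8.8 mean [ 609.6 -337.1] z [2.8 5.2]
-0.18 base front [613.5 658.4] lip [611.1 632.1] backwall [796.1 829.9] base back [722.7 796.4]
-0.12 base front [596.4 635.7] lip [626.8 632.7] backwall [707.6 863.2] base back [724.  788.2]
-0.05 base front [597.5 659.3] lip [627.8 633.6] backwall [708.3 718.3] base back [725.  781.4]
0 base front [598.  659.8] lip [628.2 634.2] backwall [708.9 763.2] base back [725.6 757.7]
0.04 base front [598.4 659.3] lip [628.5 634.7] backwall [709.4 719.4] base back [726.  731.7]
endwall y [-0.16672969 -0.15609424]
base end y [-0.20053121 -0.15065942]invalid input at $[6]: expected keys dx, dy, dz, turn, fingers
invalid input at $[0]: expected keys dx, dy, dz, turn, fingers
```

```bash
python3 -m pendant '[{"dx":0,"dy":0,"dz":0.97,"turn":-0.03,"fingers":-1},{"dx":0,"dy":0,"dz":0.97,"turn":0,"fingers":-1},{"dx":0,"dy":0,"dz":0.97,"turn":0,"fingers":-1},{"dx":0,"dy":0,"dz":0.97,"turn":0,"fingers":-1},{"dx":0,"dy":0,"dz":0.97,"turn":0,"fingers":-1},{"dx":0,"dy":0,"dz":0.93,"turn":0,"fingers":-1},{"dx":0,"dy":0,"dz":0,"turn":0,"fingers":-1},{"dx":0,"dy":0,"dz":0,"turn":0,"fingers":1},{"dx":0,"dy":0,"dz":0,"turn":0,"fingers":1},{"dx":0,"dy":0,"dz":0,"turn":0,"fingers":1}]'
python3 -m pendant '[{"dx":0,"dy":0,"dz":0,"turn":0,"fingers":1},{"dx":0,"dy":0,"dz":0,"turn":0,"fingers":1},{"dx":0,"dy":0,"dz":0,"turn":0,"fingers":1},{"dx":0,"dy":0,"dz":0,"turn":0,"fingers":1},{"dx":0,"dy":0,"dz":0,"turn":0,"fingers":1},{"dx":0,"dy":0,"dz":0,"turn":0,"fingers":1}]'
```

```text
time_s: 1.95
tool_pos: [0.6719, -0.105, 0.0882]
orientation: [179.9, 0.0, 92.7]
force: [-0.5, -0.3, -0.6]
gripper_width: 0.0439
gripper_force: 0.0
time_s: 2.55
tool_pos: [0.6716, -0.105, 0.0874]
orientation: [179.9, 0.0, 92.7]
force: [0.6, -0.4, 6.7]
gripper_width: 0.0111
gripper_force: 60.4
```

```bash
python3 -m pendant '[{"dx":0,"dy":0,"dz":-0.5,"turn":0,"fingers":1},{"dx":0,"dy":0,"dz":-0.9,"turn":0,"fingers":1},{"dx":0,"dy":0,"dz":-0.9,"turn":0,"fingers":1},{"dx":0,"dy":0,"dz":-0.9,"turn":0,"fingers":1},{"dx":0,"dy":0,"dz":-0.9,"turn":0,"fingers":1},{"dx":0,"dy":0,"dz":-0.9,"turn":0,"fingers":1},{"dx":0,"dy":0,"dz":0,"turn":0,"fingers":1}]'
python3 -m pendant '[{"dx":-0.93,"dy":-0.29,"dz":0,"turn":0,"fingers":1},{"dx":-0.93,"dy":-0.29,"dz":0,"turn":0,"fingers":1},{"dx":-0.93,"dy":-0.29,"dz":0,"turn":0,"fingers":1},{"dx":-0.93,"dy":-0.29,"dz":0,"turn":0,"fingers":1},{"dx":-0.93,"dy":-0.29,"dz":0,"turn":0,"fingers":1},{"dx":-0.93,"dy":-0.29,"dz":0,"turn":0,"fingers":1},{"dx":-0.93,"dy":-0.29,"dz":0,"turn":0,"fingers":1},{"dx":-0.93,"dy":-0.29,"dz":0,"turn":0,"fingers":1},{"dx":-0.93,"dy":-0.29,"dz":0,"turn":0,"fingers":1},{"dx":-0.93,"dy":-0.29,"dz":0,"turn":0,"fingers":1}]'
python3 -m pendant '[{"dx":0,"dy":0,"dz":0,"turn":0,"fingers":1},{"dx":0,"dy":0,"dz":0,"turn":0,"fingers":1},{"dx":0,"dy":0,"dz":0,"turn":0,"fingers":1}]'
python3 - <<'E'
from h import *
s,im,d=grab('wrist','w2.png'); P=cloud('wrist',s,d); m=(im.max(2)<70)&(abs(P[...,2]-.004)<.004)&(d>0)
print(s['tool_pos'])
rect(P[m],'mat',(.5,.7,-.42,-.25),-.02,.02)
E
```

```text
time_s: 3.25
tool_pos: [0.6722, -0.1052, 0.215]
orientation: [179.8, 0.0, 92.7]
force: [0.3, -0.2, -6.2]
gripper_width: 0.0108
gripper_force: 59.4
time_s: 4.25
tool_pos: [0.6088, -0.3413, 0.2101]
orientation: [-179.9, -0.1, 92.7]
force: [0.8, 0.1, -6.6]
gripper_width: 0.0108
gripper_force: 59.3
time_s: 4.55
tool_pos: [0.6098, -0.3396, 0.2108]
orientation: [-179.9, -0.1, 92.8]
force: [0.9, -0.8, -7.3]
gripper_width: 0.011
gripper_force: 59.3
[ 0.60978047 -0.33959072  0.21081469]
mat 8827 c [ 592.7 -309. ] size [142.2 124.3] long ang 4.6 mean [ 608.1 -318.5] z [3.1 5.6]
```

View pics/w2.png

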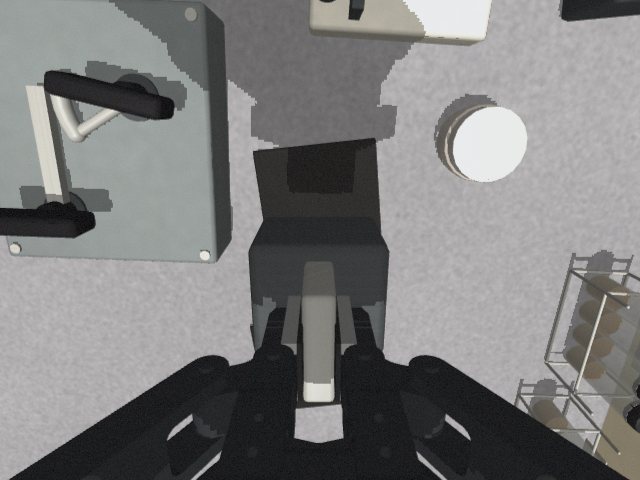

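Run:
```python
from h import *
f=np.load('pics/w2.npz'); s=dict(tool_pos=f['pos'],orientation=f['ori']); m=env.camera_model('wrist')
R=rpy(s['orientation']);T=np.array(m['tool_from_camera'])
def hit(u,v,z):
    r=R@T[:3,:3]@np.array([(u-m['cx'])/m['fx'],(v-m['cy'])/m['fy'],1]); o=R@T[:3,3]+s['tool_pos']; return o+r*(z-o[2])/r[2]
a=hit(254,151,.004);b=hit(377,139,.004);e=(b-a)[:2];n=np.array([e[1],-e[0]])/np.linalg.norm(e)
print(a,b,np.linalg.norm(e),(a+b)[:2]/2+.055*n)
```

```text
[ 0.54939435 -0.29520432  0.004     ] [ 0.65749099 -0.27967587  0.004     ] 0.10920629817501741 [ 0.61126332 -0.34188123]
```

```bash
python3 -m pendant '[{"dx":-0.07,"dy":0.06,"dz":0.9,"turn":0,"fingers":1},{"dx":0,"dy":0,"dz":0.9,"turn":0,"fingers":1},{"dx":0,"dy":0,"dz":0.9,"turn":0,"fingers":1},{"dx":0,"dy":0,"dz":0.9,"turn":0,"fingers":1},{"dx":0,"dy":0,"dz":0.9,"turn":0,"fingers":1},{"dx":0,"dy":0,"dz":0.9,"turn":0,"fingers":1},{"dx":0,"dy":0,"dz":0.25,"turn":0,"fingers":1},{"dx":0,"dy":0,"dz":0.15,"turn":0,"fingers":1},{"dx":0,"dy":0,"dz":0,"turn":0,"fingers":1},{"dx":0,"dy":0,"dz":0,"turn":0,"fingers":1}]'
```

```text
time_s: 5.6
tool_pos: [0.6119, -0.3425, 0.068]
orientation: [179.9, 0.0, 92.7]
force: [-0.3, -0.7, -8.0]
gripper_width: 0.011
gripper_force: 59.3
```

```bash
python3 -m pendant '[{"dx":0.06,"dy":0,"dz":0.16,"turn":0,"fingers":1},{"dx":0,"dy":0,"dz":0.08,"turn":0,"fingers":1},{"dx":0,"dy":0,"dz":0.04,"turn":0,"fingers":1},{"dx":0,"dy":0,"dz":0,"turn":0,"fingers":1},{"dx":0,"dy":0,"dz":0,"turn":0,"fingers":1}]'
```

```text
time_s: 6.1
tool_pos: [0.6117, -0.3407, 0.0614]
orientation: [180.0, 0.0, 92.7]
force: [-7.7, 5.6, 12.6]
gripper_width: 0.0109
gripper_force: 62.5
```

```bash
python3 -m pendant '[{"dx":0,"dy":0,"dz":0,"turn":0,"fingers":-1},{"dx":0,"dy":0,"dz":0,"turn":0,"fingers":-1},{"dx":0,"dy":0,"dz":0,"turn":0,"fingers":-1},{"dx":0,"dy":0,"dz":0,"turn":0,"fingers":-1},{"dx":0,"dy":0,"dz":-0.5,"turn":0,"fingers":-1},{"dx":0,"dy":0,"dz":-1,"turn":0,"fingers":-1},{"dx":0,"dy":0,"dz":-1,"turn":0,"fingers":-1},{"dx":0,"dy":0,"dz":-1,"turn":0,"fingers":-1},{"dx":0,"dy":0,"dz":-1,"turn":0,"fingers":-1},{"dx":0,"dy":0,"dz":-1,"turn":0,"fingers":-1}]'
python3 -m pendant '[{"dx":0,"dy":0,"dz":-1,"turn":0,"fingers":-1},{"dx":0,"dy":0,"dz":-1,"turn":0,"fingers":-1},{"dx":0,"dy":0,"dz":-0.5,"turn":0,"fingers":-1},{"dx":0,"dy":0,"dz":0,"turn":0,"fingers":-1},{"dx":0,"dy":0,"dz":0,"turn":0,"fingers":-1}]'
python3 - <<'E'
from h import *
s,im,d=grab('wrist','w3.png'); P=cloud('wrist',s,d).reshape(-1,3);P=P[d.ravel()>0]
print(s['tool_pos'])
rect(P,'plate',(.55,.67,-.4,-.28),.07,.1)
rect(P,'block',(.55,.67,-.4,-.28),.05,.06)
E
python3 -m pendant '[{"dx":1,"dy":-0.05,"dz":0,"turn":0,"fingers":-1},{"dx":1,"dy":-0.05,"dz":0,"turn":0,"fingers":-1},{"dx":1,"dy":-0.05,"dz":0,"turn":0,"fingers":-1},{"dx":1,"dy":-0.05,"dz":0,"turn":0,"fingers":-1},{"dx":1,"dy":-0.05,"dz":0,"turn":0,"fingers":-1},{"dx":1,"dy":-0.05,"dz":0,"turn":0,"fingers":-1},{"dx":1,"dy":-0.05,"dz":0,"turn":0,"fingers":-1},{"dx":1,"dy":-0.05,"dz":0,"turn":0,"fingers":-1},{"dx":1,"dy":-0.05,"dz":0,"turn":0,"fingers":-1},{"dx":1,"dy":-0.05,"dz":0,"turn":0,"fingers":-1}]'
```

```text
time_s: 7.1
tool_pos: [0.6113, -0.3409, 0.1994]
orientation: [180.0, 0.0, 92.7]
force: [0.1, 0.0, -0.2]
gripper_width: 0.0856
gripper_force: 0.0
time_s: 7.6
tool_pos: [0.611, -0.3407, 0.2591]
orientation: [-180.0, -0.0, 92.7]
force: [0.3, 0.3, -0.9]
gripper_width: 0.0856
gripper_force: 0.0
[ 0.61100657 -0.34066897  0.25905046]
plate 750 c [ 611. -340.] size [43.7 11.2] long ang -87.3 mean [ 610.9 -338.3] z [82.9 89.4]
block 3062 c [ 611.  -339.8] size [59.9 55.2] long ang 2.8 mean [ 610.9 -337.8] z [52.1 55.5]
time_s: 8.65
tool_pos: [0.5863, -0.0906, 0.2585]
orientation: [-179.9, -0.0, 92.7]
force: [0.4, 0.7, -0.8]
gripper_width: 0.0853
gripper_force: 0.0
```

View pics/w3.png

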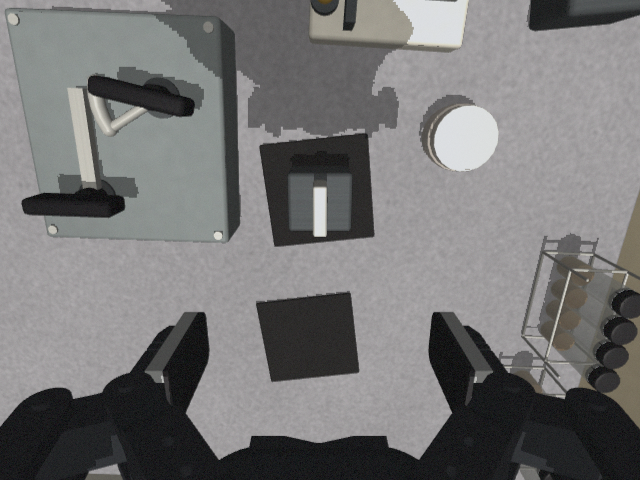

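```bash
python3 -m pendant '[{"dx":1,"dy":-0.05,"dz":0,"turn":0,"fingers":-1},{"dx":1,"dy":-0.05,"dz":0,"turn":0,"fingers":-1},{"dx":1,"dy":-0.05,"dz":0,"turn":0,"fingers":-1},{"dx":1,"dy":-0.05,"dz":0,"turn":0,"fingers":-1},{"dx":1,"dy":-0.05,"dz":0,"turn":0,"fingers":-1},{"dx":1,"dy":-0.05,"dz":0,"turn":0,"fingers":-1},{"dx":1,"dy":-0.05,"dz":0,"turn":0,"fingers":-1},{"dx":1,"dy":-0.05,"dz":0,"turn":0,"fingers":-1},{"dx":1,"dy":-0.05,"dz":0,"turn":0,"fingers":-1},{"dx":1,"dy":-0.05,"dz":0,"turn":0,"fingers":-1}]'
python3 -m pendant '[{"dx":1,"dy":-0.04,"dz":0,"turn":0,"fingers":-1},{"dx":1,"dy":-0.04,"dz":0,"turn":0,"fingers":-1},{"dx":1,"dy":-0.04,"dz":0,"turn":0,"fingers":-1},{"dx":1,"dy":-0.04,"dz":0,"turn":0,"fingers":-1},{"dx":1,"dy":-0.04,"dz":0,"turn":0,"fingers":-1},{"dx":0,"dy":0,"dz":0,"turn":-0.08,"fingers":-1},{"dx":0,"dy":0,"dz":0,"turn":0,"fingers":-1},{"dx":0,"dy":0,"dz":0,"turn":0,"fingers":-1},{"dx":0,"dy":0,"dz":0,"turn":0,"fingers":-1}]'
python3 - <<'E'
from h import *
s,im,d=grab('wrist','w4.png'); P=cloud('wrist',s,d).reshape(-1,3);P=P[d.ravel()>0]
print(s['tool_pos'],s['orientation'])
rect(P,'B',(.5,.62,.25,.33),.115,.15)
rect(P,'A',(.5,.6,.36,.46),.115,.15)
rect(P,'hot',(.3,.9,-.05,.6),.11,.2)
E
```

```text
time_s: 9.65
tool_pos: [0.5621, 0.1583, 0.2585]
orientation: [-179.9, 0.0, 92.7]
force: [-0.6, -0.1, 0.6]
gripper_width: 0.0856
gripper_force: 0.0
time_s: 10.55
tool_pos: [0.552, 0.2813, 0.2594]
orientation: [-180.0, 0.0, 99.7]
force: [0.3, -0.1, -0.1]
gripper_width: 0.0851
gripper_force: 0.0
[0.55198862 0.28128382 0.25938862] [-1.79966580e+02  2.34117765e-02  9.96939790e+01]
B 1025 c [551.9 288.3] size [44. 12.] long ang -78.8 mean [551.5 290.5] z [128.3 135.3]
A 1491 c [545.7 400.7] size [43.9 12. ] long ang 66.3 mean [545.8 400.6] z [132.3 135.6]
hot 4286 c [675.1 316.6] size [49.8 42.4] long ang 69.5 mean [672.6 317.4] z [112.4 160.9]
```

View pics/w4.png

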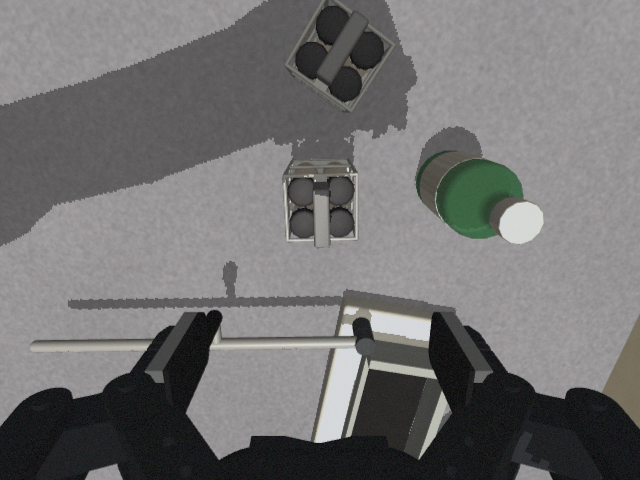

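```bash
python3 -m pendant '[{"dx":0.28,"dy":0.05,"dz":0.8,"turn":-0.017,"fingers":-1},{"dx":0,"dy":0,"dz":0.9,"turn":0,"fingers":-1},{"dx":0,"dy":0,"dz":0.9,"turn":0,"fingers":-1},{"dx":0,"dy":0,"dz":0.9,"turn":0,"fingers":-1},{"dx":0,"dy":0,"dz":0.9,"turn":0,"fingers":-1},{"dx":0,"dy":0,"dz":0.9,"turn":0,"fingers":-1},{"dx":0,"dy":0,"dz":0.7,"turn":0,"fingers":-1},{"dx":0,"dy":0,"dz":0,"turn":0,"fingers":-1},{"dx":0,"dy":0,"dz":0,"turn":0,"fingers":-1}]'
python3 -m pendant '[{"dx":0,"dy":0,"dz":0,"turn":0,"fingers":1},{"dx":0,"dy":0,"dz":0,"turn":0,"fingers":1},{"dx":0,"dy":0,"dz":0,"turn":0,"fingers":1},{"dx":0,"dy":0,"dz":0,"turn":0,"fingers":1},{"dx":0,"dy":0,"dz":0,"turn":0,"fingers":1},{"dx":0,"dy":0,"dz":0,"turn":0,"fingers":1},{"dx":0,"dy":0,"dz":0,"turn":0,"fingers":1},{"dx":0,"dy":0,"dz":0,"turn":0,"fingers":1}]'
```

```text
time_s: 11.5
tool_pos: [0.5521, 0.289, 0.1102]
orientation: [-180.0, 0.0, 101.4]
force: [-0.1, 0.9, 0.2]
gripper_width: 0.0849
gripper_force: 0.0
time_s: 12.3
tool_pos: [0.5521, 0.2893, 0.11]
orientation: [180.0, -0.0, 101.4]
force: [0.9, 0.3, 3.4]
gripper_width: 0.0109
gripper_force: 59.6
```

```bash
python3 -m pendant '[{"dx":0,"dy":0,"dz":-0.5,"turn":0,"fingers":1},{"dx":0,"dy":0,"dz":-0.9,"turn":0,"fingers":1},{"dx":0,"dy":0,"dz":-0.9,"turn":0,"fingers":1},{"dx":0,"dy":0,"dz":-0.9,"turn":0,"fingers":1},{"dx":0,"dy":0,"dz":-0.9,"turn":0,"fingers":1},{"dx":0,"dy":0,"dz":-0.9,"turn":0,"fingers":1},{"dx":0,"dy":0,"dz":-0.7,"turn":0.067,"fingers":1},{"dx":0,"dy":0,"dz":0,"turn":0.067,"fingers":1},{"dx":0,"dy":0,"dz":0,"turn":0,"fingers":1}]'
python3 -m pendant '[{"dx":-0.97,"dy":0.35,"dz":0,"turn":0,"fingers":1},{"dx":-0.97,"dy":0.35,"dz":0,"turn":0,"fingers":1},{"dx":-0.97,"dy":0.35,"dz":0,"turn":0,"fingers":1},{"dx":-0.97,"dy":0.35,"dz":0,"turn":0,"fingers":1},{"dx":-0.97,"dy":0.35,"dz":0,"turn":0,"fingers":1},{"dx":-0.97,"dy":0.35,"dz":0,"turn":0,"fingers":1},{"dx":-0.97,"dy":0.35,"dz":0,"turn":0,"fingers":1},{"dx":-0.97,"dy":0.35,"dz":0,"turn":0,"fingers":1},{"dx":-0.97,"dy":0.35,"dz":0,"turn":0,"fingers":1},{"dx":-0.97,"dy":0.35,"dz":0,"turn":0,"fingers":1}]'
python3 -m pendant '[{"dx":-0.97,"dy":0.35,"dz":0,"turn":0,"fingers":1},{"dx":-0.97,"dy":0.35,"dz":0,"turn":0,"fingers":1},{"dx":-0.97,"dy":0.35,"dz":0,"turn":0,"fingers":1},{"dx":-0.97,"dy":0.35,"dz":0,"turn":0,"fingers":1},{"dx":0,"dy":0,"dz":0,"turn":0,"fingers":1},{"dx":0,"dy":0,"dz":0,"turn":0,"fingers":1},{"dx":0,"dy":0,"dz":0,"turn":0,"fingers":1}]'
python3 - <<'E'
from h import *
s,im,d=grab('wrist','w5.png');Q=cloud('wrist',s,d).reshape(-1,3);Q=Q[d.ravel()>0]
print(s['tool_pos'],s['orientation'])
for y in (.02,.05,.08,.11,.14):
    a=Q[abs(Q[:,1]-y)<.006]
    w=a[(a[:,2]>.064)&(a[:,2]<.076)&(a[:,0]>.69)&(a[:,0]<.74)]; l=a[(a[:,2]>.045)&(a[:,2]<.056)&(a[:,0]<.66)]
    g=lambda v:(np.round(np.percentile(v[:,0],[1,99])*1e3,1) if len(v)>3 else None)
    print(y,'lip',g(l),'backwall',g(w))
k=(Q[:,0]>.65)&(Q[:,0]<.69); a=Q[k]; e=a[(a[:,2]>.064)&(a[:,2]<.074)&(a[:,1]>.09)]
if len(e): print('endwall y',np.percentile(e[:,1],[1,99]))
E
```

```text
time_s: 13.2
tool_pos: [0.5516, 0.2891, 0.253]
orientation: [180.0, 0.0, 89.3]
force: [0.5, -0.1, -4.0]
gripper_width: 0.011
gripper_force: 58.9
time_s: 14.2
tool_pos: [0.6364, 0.0447, 0.2518]
orientation: [-179.9, 0.0, 89.6]
force: [0.5, 0.1, -3.1]
gripper_width: 0.0108
gripper_force: 58.9
time_s: 14.9
tool_pos: [0.6703, -0.0506, 0.252]
orientation: [-179.9, -0.0, 89.5]
force: [-0.2, 0.8, -3.1]
gripper_width: 0.0107
gripper_force: 58.9
[ 0.67029237 -0.05060281  0.25199475] [-1.79946160e+02 -3.43003217e-02  8.95203129e+01]
0.02 lip [628.3 634.5] backwall [709.2 719.2]
0.05 lip [628.8 634.8] backwall [709.6 719.6]
0.08 lip [629.4 635.2] backwall [710. 720.]
0.11 lip [629.5 635.5] backwall [710.2 720.6]
0.14 lip None backwall None
```

```bash
python3 -m pendant '[{"dx":0,"dy":0.03,"dz":0.8,"turn":0,"fingers":1},{"dx":0,"dy":0,"dz":0.8,"turn":0,"fingers":1},{"dx":0,"dy":0,"dz":0.8,"turn":0,"fingers":1},{"dx":0,"dy":0,"dz":0.8,"turn":0,"fingers":1},{"dx":0,"dy":0,"dz":0.6,"turn":0,"fingers":1},{"dx":0,"dy":0,"dz":0.4,"turn":0,"fingers":1},{"dx":0,"dy":0,"dz":0.2,"turn":0,"fingers":1},{"dx":0,"dy":0,"dz":0,"turn":0,"fingers":1},{"dx":0,"dy":0,"dz":0,"turn":0,"fingers":1},{"dx":0,"dy":0,"dz":0,"turn":0,"fingers":1}]'
```

```text
time_s: 15.95
tool_pos: [0.6718, -0.0517, 0.1431]
orientation: [179.9, 0.0, 89.4]
force: [-0.0, 0.9, -3.0]
gripper_width: 0.0109
gripper_force: 58.9
```

```bash
python3 -m pendant '[{"dx":0,"dy":-0.02,"dz":0.08,"turn":0,"fingers":1},{"dx":0,"dy":0,"dz":0.04,"turn":0,"fingers":1},{"dx":0,"dy":0,"dz":0.03,"turn":0,"fingers":1},{"dx":0,"dy":0,"dz":0,"turn":0,"fingers":1},{"dx":0,"dy":0,"dz":0,"turn":0,"fingers":1}]'
```

```text
time_s: 16.45
tool_pos: [0.6714, -0.0517, 0.14]
orientation: [179.9, 0.0, 89.4]
force: [-4.5, 0.3, 12.4]
gripper_width: 0.0108
gripper_force: 61.3
```

```bash
python3 -m pendant '[{"dx":0,"dy":0,"dz":0,"turn":0,"fingers":-1},{"dx":0,"dy":0,"dz":0,"turn":0,"fingers":-1},{"dx":0,"dy":0,"dz":0,"turn":0,"fingers":-1},{"dx":0,"dy":0,"dz":0,"turn":0,"fingers":-1},{"dx":0,"dy":0,"dz":-0.5,"turn":0,"fingers":-1},{"dx":0,"dy":0,"dz":-1,"turn":0,"fingers":-1},{"dx":0,"dy":0,"dz":-1,"turn":0,"fingers":-1},{"dx":0,"dy":0,"dz":-1,"turn":0,"fingers":-1},{"dx":0,"dy":0,"dz":-1,"turn":0,"fingers":-1},{"dx":0,"dy":0,"dz":-0.5,"turn":0,"fingers":-1}]'
python3 -m pendant '[{"dx":1,"dy":-0.29,"dz":0,"turn":0,"fingers":-1},{"dx":1,"dy":-0.29,"dz":0,"turn":0,"fingers":-1},{"dx":1,"dy":-0.29,"dz":0,"turn":0,"fingers":-1},{"dx":1,"dy":-0.29,"dz":0,"turn":0,"fingers":-1},{"dx":1,"dy":-0.29,"dz":0,"turn":0,"fingers":-1},{"dx":1,"dy":-0.29,"dz":0,"turn":0,"fingers":-1},{"dx":1,"dy":-0.29,"dz":0,"turn":0,"fingers":-1},{"dx":1,"dy":-0.29,"dz":0,"turn":0,"fingers":-1},{"dx":1,"dy":-0.29,"dz":0,"turn":0,"fingers":-1}]'
python3 -m pendant '[{"dx":1,"dy":-0.29,"dz":0,"turn":0,"fingers":-1},{"dx":1,"dy":-0.29,"dz":0,"turn":0,"fingers":-1},{"dx":1,"dy":-0.29,"dz":0,"turn":0,"fingers":-1},{"dx":1,"dy":-0.29,"dz":0,"turn":0,"fingers":-1},{"dx":1,"dy":-0.29,"dz":0,"turn":0,"fingers":-1},{"dx":1,"dy":-0.29,"dz":0,"turn":0,"fingers":-1},{"dx":1,"dy":-0.29,"dz":0,"turn":0,"fingers":-1},{"dx":0,"dy":0,"dz":0,"turn":0,"fingers":-1},{"dx":0,"dy":0,"dz":0,"turn":0,"fingers":-1},{"dx":0,"dy":0,"dz":0,"turn":0,"fingers":-1}]'
python3 - <<'E'
from h import *
s,im,d=grab('wrist','w6.png'); P=cloud('wrist',s,d).reshape(-1,3);P=P[d.ravel()>0]
print(s['tool_pos'],s['orientation'])
rect(P,'A',(.48,.62,.34,.48),.118,.15)
E
```

```text
time_s: 17.45
tool_pos: [0.6716, -0.0517, 0.2668]
orientation: [179.8, 0.0, 89.4]
force: [0.3, -0.2, -0.2]
gripper_width: 0.0856
gripper_force: 0.0
time_s: 18.35
tool_pos: [0.6076, 0.175, 0.2635]
orientation: [-180.0, 0.0, 89.4]
force: [-0.2, 1.1, 0.4]
gripper_width: 0.0854
gripper_force: 0.0
time_s: 19.35
tool_pos: [0.5598, 0.3485, 0.2635]
orientation: [-180.0, 0.0, 89.3]
force: [0.2, 0.1, 0.3]
gripper_width: 0.0854
gripper_force: 0.0
[0.55975312 0.34854045 0.26345133] [-1.79998491e+02  3.63924159e-02  8.93067626e+01]
A 1103 c [545.7 400.8] size [44. 12.] long ang 66.2 mean [546.1 401.7] z [132.6 135.4]
```

```bash
python3 -m pendant '[{"dx":1,"dy":-0.29,"dz":0,"turn":0,"fingers":-1},{"dx":1,"dy":-0.29,"dz":0,"turn":0,"fingers":-1},{"dx":0.09,"dy":-0.01,"dz":0,"turn":0.086,"fingers":-1},{"dx":0,"dy":0,"dz":0,"turn":0.086,"fingers":-1},{"dx":0,"dy":0,"dz":0,"turn":0.085,"fingers":-1},{"dx":0,"dy":0,"dz":0.8,"turn":0,"fingers":-1},{"dx":0,"dy":0,"dz":0.9,"turn":0,"fingers":-1},{"dx":0,"dy":0,"dz":0,"turn":0,"fingers":-1},{"dx":0,"dy":0,"dz":0,"turn":0,"fingers":-1}]'
```

```text
time_s: 20.3
tool_pos: [0.5455, 0.4015, 0.2215]
orientation: [-180.0, 0.0, 66.2]
force: [1.1, 0.2, 1.3]
gripper_width: 0.0853
gripper_force: 0.0
```

```bash
python3 -m pendant '[{"dx":0,"dy":0,"dz":0.9,"turn":0,"fingers":-1},{"dx":0,"dy":0,"dz":0.9,"turn":0,"fingers":-1},{"dx":0,"dy":0,"dz":0.9,"turn":0,"fingers":-1},{"dx":0,"dy":0,"dz":0.9,"turn":0,"fingers":-1},{"dx":0,"dy":0,"dz":0.85,"turn":0,"fingers":-1},{"dx":0,"dy":0,"dz":0,"turn":0,"fingers":-1},{"dx":0,"dy":0,"dz":0,"turn":0,"fingers":-1},{"dx":0,"dy":0,"dz":0,"turn":0,"fingers":1},{"dx":0,"dy":0,"dz":0,"turn":0,"fingers":1},{"dx":0,"dy":0,"dz":0,"turn":0,"fingers":1}]'
python3 -m pendant '[{"dx":0,"dy":0,"dz":0,"turn":0,"fingers":1},{"dx":0,"dy":0,"dz":0,"turn":0,"fingers":1},{"dx":0,"dy":0,"dz":0,"turn":0,"fingers":1},{"dx":0,"dy":0,"dz":0,"turn":0,"fingers":1},{"dx":0,"dy":0,"dz":0,"turn":0,"fingers":1}]'
```

```text
time_s: 21.3
tool_pos: [0.5455, 0.4022, 0.1107]
orientation: [180.0, -0.1, 66.2]
force: [-0.6, 0.8, -0.1]
gripper_width: 0.0439
gripper_force: 0.0
time_s: 21.8
tool_pos: [0.5453, 0.4019, 0.1099]
orientation: [180.0, -0.0, 66.2]
force: [0.7, -1.3, 1.9]
gripper_width: 0.0111
gripper_force: 59.9
```

```bash
python3 -m pendant '[{"dx":0,"dy":0,"dz":-0.5,"turn":0,"fingers":1},{"dx":0,"dy":0,"dz":-0.9,"turn":0,"fingers":1},{"dx":0,"dy":0,"dz":-0.9,"turn":0,"fingers":1},{"dx":0,"dy":0,"dz":-0.9,"turn":0,"fingers":1},{"dx":0,"dy":0,"dz":-0.9,"turn":0,"fingers":1},{"dx":0,"dy":0,"dz":-0.9,"turn":0,"fingers":1},{"dx":0,"dy":0,"dz":-0.9,"turn":-0.086,"fingers":1},{"dx":0,"dy":0,"dz":-0.8,"turn":-0.086,"fingers":1},{"dx":0,"dy":0,"dz":0,"turn":-0.086,"fingers":1},{"dx":0,"dy":0,"dz":0,"turn":0,"fingers":1}]'
python3 -m pendant '[{"dx":-0.95,"dy":0.33,"dz":0,"turn":0,"fingers":1},{"dx":-0.95,"dy":0.33,"dz":0,"turn":0,"fingers":1},{"dx":-0.95,"dy":0.33,"dz":0,"turn":0,"fingers":1},{"dx":-0.95,"dy":0.33,"dz":0,"turn":0,"fingers":1},{"dx":-0.95,"dy":0.33,"dz":0,"turn":0,"fingers":1},{"dx":-0.95,"dy":0.33,"dz":0,"turn":0,"fingers":1},{"dx":-0.95,"dy":0.33,"dz":0,"turn":0,"fingers":1},{"dx":-0.95,"dy":0.33,"dz":0,"turn":0,"fingers":1},{"dx":-0.95,"dy":0.33,"dz":0,"turn":0,"fingers":1},{"dx":-0.95,"dy":0.33,"dz":0,"turn":0,"fingers":1}]'
python3 -m pendant '[{"dx":-0.95,"dy":0.33,"dz":0,"turn":0,"fingers":1},{"dx":-0.95,"dy":0.33,"dz":0,"turn":0,"fingers":1},{"dx":-0.95,"dy":0.33,"dz":0,"turn":0,"fingers":1},{"dx":-0.95,"dy":0.33,"dz":0,"turn":0,"fingers":1},{"dx":-0.95,"dy":0.33,"dz":0,"turn":0,"fingers":1},{"dx":-0.9,"dy":0.3,"dz":0,"turn":0,"fingers":1},{"dx":0,"dy":0,"dz":0,"turn":0,"fingers":1},{"dx":0,"dy":0,"dz":0,"turn":0,"fingers":1},{"dx":0,"dy":0,"dz":0,"turn":0,"fingers":1}]'
```

```text
time_s: 22.8
tool_pos: [0.545, 0.402, 0.2783]
orientation: [180.0, -0.0, 89.6]
force: [-0.4, 0.1, -3.9]
gripper_width: 0.0109
gripper_force: 59.1
time_s: 23.8
tool_pos: [0.6252, 0.1627, 0.277]
orientation: [-179.9, 0.0, 89.2]
force: [0.0, 1.5, -2.0]
gripper_width: 0.0109
gripper_force: 59.1
time_s: 24.7
tool_pos: [0.6724, 0.0231, 0.2771]
orientation: [-180.0, -0.0, 89.4]
force: [-0.3, 0.5, -2.3]
gripper_width: 0.011
gripper_force: 59.1
```

```bash
python3 -m pendant '[{"dx":-0.17,"dy":-0.03,"dz":0.6,"turn":0,"fingers":1},{"dx":0,"dy":0,"dz":0.9,"turn":0,"fingers":1},{"dx":0,"dy":0,"dz":0.9,"turn":0,"fingers":1},{"dx":0,"dy":0,"dz":0.9,"turn":0,"fingers":1},{"dx":0,"dy":0,"dz":0.9,"turn":0,"fingers":1},{"dx":0,"dy":0,"dz":0.7,"turn":0,"fingers":1},{"dx":0,"dy":0,"dz":0.3,"turn":0,"fingers":1},{"dx":0,"dy":0,"dz":0.15,"turn":0,"fingers":1},{"dx":0,"dy":0,"dz":0,"turn":0,"fingers":1},{"dx":0,"dy":0,"dz":0,"turn":0,"fingers":1}]'
```

```text
time_s: 25.7
tool_pos: [0.6724, 0.0179, 0.1443]
orientation: [179.9, -0.0, 89.5]
force: [-0.0, -0.3, -3.8]
gripper_width: 0.0106
gripper_force: 59.1
```

```bash
python3 -m pendant '[{"dx":0,"dy":-0.03,"dz":0.1,"turn":0,"fingers":1},{"dx":0,"dy":0,"dz":0.06,"turn":0,"fingers":1},{"dx":0,"dy":0,"dz":0.03,"turn":0,"fingers":1},{"dx":0,"dy":0,"dz":0,"turn":0,"fingers":1},{"dx":0,"dy":0,"dz":0,"turn":0,"fingers":1}]'
```

```text
time_s: 26.2
tool_pos: [0.6718, 0.0178, 0.1398]
orientation: [179.9, -0.0, 89.5]
force: [-1.2, 0.1, 5.6]
gripper_width: 0.011
gripper_force: 60.3
```

Release, lift high, and look at the tray and the bench again (rear camera views too).

```bash
python3 -m pendant '[{"dx":0,"dy":0,"dz":0,"turn":0,"fingers":-1},{"dx":0,"dy":0,"dz":0,"turn":0,"fingers":-1},{"dx":0,"dy":0,"dz":0,"turn":0,"fingers":-1},{"dx":0,"dy":0,"dz":0,"turn":0,"fingers":-1},{"dx":0,"dy":0,"dz":-0.5,"turn":0,"fingers":-1},{"dx":0,"dy":0,"dz":-1,"turn":0,"fingers":-1},{"dx":0,"dy":0,"dz":-1,"turn":0,"fingers":-1},{"dx":0,"dy":0,"dz":-1,"turn":0,"fingers":-1},{"dx":0,"dy":0,"dz":-1,"turn":0,"fingers":-1},{"dx":0,"dy":0,"dz":-1,"turn":0,"fingers":-1}]'
python3 -m pendant '[{"dx":0.7,"dy":-1,"dz":-0.2,"turn":0,"fingers":1},{"dx":0.7,"dy":-1,"dz":0,"turn":0,"fingers":1},{"dx":0.7,"dy":-1,"dz":0,"turn":0,"fingers":1},{"dx":0.7,"dy":-1,"dz":0,"turn":0,"fingers":1},{"dx":0.7,"dy":-1,"dz":0,"turn":0,"fingers":1},{"dx":0.7,"dy":-1,"dz":0,"turn":0,"fingers":1},{"dx":0,"dy":-1,"dz":0,"turn":0,"fingers":1},{"dx":0,"dy":0,"dz":0,"turn":0,"fingers":1},{"dx":0,"dy":0,"dz":0,"turn":0,"fingers":1}]'
python3 - <<'E'
from h import *
s,im,d=grab('wrist'); P=cloud('wrist',s,d).reshape(-1,3);P=P[d.ravel()>0]
print(s['tool_pos'],s['orientation'])
rect(P,'A',(.6,.74,-.013,.09),.145,.18)
rect(P,'B',(.6,.74,-.12,-.02),.145,.18)
rect(P,'post',(.4,.6,.05,.25),.09,.125)
rect(P,'bar',(.28,.6,.0,.2),.05,.075)
_,a,_=grab('scene');_,b,_=grab('side')
cv2.imwrite('pics/c1.png',np.hstack([cv2.resize(im,(400,300)),cv2.resize(a[100:400,200:600],(400,300))])[:,:,::-1])
P=cloud('side',None,_).reshape(-1,3);rect(P,'postS',(.4,.6,.05,.25),.09,.125)
E
```

```text
time_s: 27.2
tool_pos: [0.6712, 0.0178, 0.2784]
orientation: [180.0, -0.0, 89.5]
force: [-0.7, -0.5, 0.1]
gripper_width: 0.085
gripper_force: 0.0
time_s: 28.1
tool_pos: [0.4974, 0.1244, 0.2824]
orientation: [179.9, -0.0, 89.5]
force: [-0.1, -0.6, 0.6]
gripper_width: 0.0004
gripper_force: 0.0
[0.49743904 0.12443418 0.28240576] [ 1.79911233e+02 -1.06548621e-02  8.94670567e+01]
A 1454 c [670.8  18.1] size [44.9 13.1] long ang -89.3 mean [668.5  20.7] z [146.8 164.9]
B 545 c [670.6 -39.4] size [19.9 12.9] long ang -89.4 mean [668.9 -35.6] z [146.  164.7]
post 390 c [468.3 151.1] size [15.5 15. ] long ang 89.3 mean [468.9 152.5] z [ 98.  121.2]
bar 4249 c [441.5 131.6] size [318.4  43.9] long ang 10.6 mean [449.3 118.5] z [63.6 69.1]
postS 84 c [468.5 154.6] size [15.3 15.2] long ang -15.2 mean [467.1 156.5] z [ 93.  121.1]
```

View pics/c1.png

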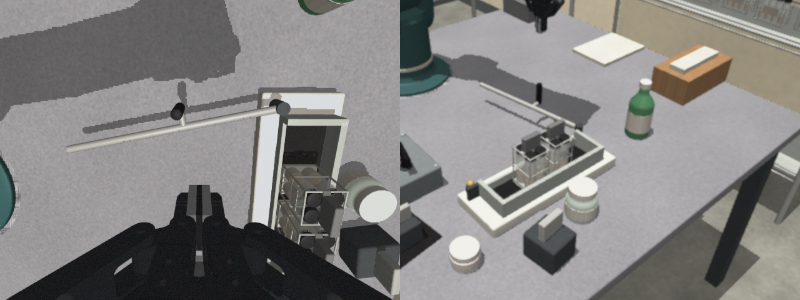

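```bash
python3 -m pendant '[{"dx":0,"dy":0,"dz":0,"turn":0.095,"fingers":0},{"dx":0,"dy":0,"dz":0,"turn":0.095,"fingers":0},{"dx":0,"dy":0,"dz":0,"turn":0.095,"fingers":0},{"dx":0,"dy":0,"dz":0,"turn":0.095,"fingers":0},{"dx":0,"dy":0,"dz":0,"turn":0.095,"fingers":0},{"dx":0,"dy":0,"dz":0,"turn":0.095,"fingers":0},{"dx":0,"dy":0,"dz":0,"turn":0.095,"fingers":0},{"dx":0,"dy":0,"dz":0,"turn":0.095,"fingers":0},{"dx":0,"dy":0,"dz":0,"turn":0.095,"fingers":0},{"dx":0,"dy":0,"dz":0,"turn":0.095,"fingers":0}]'
python3 -m pendant '[{"dx":-0.6,"dy":-0.5,"dz":0,"turn":0.045,"fingers":0},{"dx":-0.56,"dy":-0.55,"dz":0,"turn":0,"fingers":0},{"dx":0,"dy":0,"dz":0,"turn":0,"fingers":0},{"dx":0,"dy":0,"dz":0,"turn":0,"fingers":0},{"dx":0,"dy":0,"dz":0,"turn":0,"fingers":0}]'
python3 - <<'E'
from h import *
s=env.get_state(); print(s['joint_pos'])
E
```

```text
time_s: 29.25
tool_pos: [0.4978, 0.1242, 0.2811]
orientation: [180.0, 0.0, 3.6]
force: [-0.6, -1.2, -0.1]
gripper_width: 0.0428
gripper_force: 0.0
time_s: 29.75
tool_pos: [0.4681, 0.1491, 0.2812]
orientation: [180.0, 0.0, -0.1]
force: [1.2, -0.2, 1.2]
gripper_width: 0.0427
gripper_force: 0.0
[ -20.17487919    7.37668031   -1.18576442  107.50217344    0.17972611
   65.13242851 -111.56261201]
```

```bash
python3 -m pendant '[{"dx":0,"dy":-0.07,"dz":0.9,"turn":0,"fingers":0},{"dx":0,"dy":0,"dz":0.9,"turn":0,"fingers":0},{"dx":0,"dy":0,"dz":0.9,"turn":0,"fingers":0},{"dx":0,"dy":0,"dz":0.9,"turn":0,"fingers":0},{"dx":0,"dy":0,"dz":0.9,"turn":0,"fingers":0},{"dx":0,"dy":0,"dz":0.9,"turn":0,"fingers":0},{"dx":0,"dy":0,"dz":0.8,"turn":0,"fingers":0},{"dx":0,"dy":0,"dz":0.8,"turn":0,"fingers":0},{"dx":0,"dy":0,"dz":0.75,"turn":0,"fingers":0},{"dx":0,"dy":0,"dz":0,"turn":0,"fingers":0}]'
python3 -m pendant '[{"dx":0,"dy":0,"dz":0,"turn":0,"fingers":1},{"dx":0,"dy":0,"dz":0,"turn":0,"fingers":1},{"dx":0,"dy":0,"dz":0,"turn":0,"fingers":1},{"dx":0,"dy":0,"dz":0,"turn":0,"fingers":1},{"dx":0,"dy":0,"dz":0,"turn":0,"fingers":1}]'
```

```text
time_s: 30.75
tool_pos: [0.4668, 0.1504, 0.0855]
orientation: [179.9, 0.2, -0.1]
force: [0.0, 0.2, 0.5]
gripper_width: 0.0429
gripper_force: 0.0
time_s: 31.25
tool_pos: [0.4682, 0.1516, 0.0885]
orientation: [-180.0, -0.1, -0.1]
force: [-1.0, -0.7, 8.5]
gripper_width: 0.0142
gripper_force: 58.7
```

```bash
python3 -m pendant '[{"dx":0.023,"dy":0.534,"dz":0,"turn":-0.0556,"fingers":1},{"dx":0.023,"dy":0.534,"dz":0,"turn":-0.0556,"fingers":1},{"dx":0.023,"dy":0.534,"dz":0,"turn":-0.0556,"fingers":1},{"dx":0.023,"dy":0.534,"dz":0,"turn":-0.0556,"fingers":1},{"dx":0.023,"dy":0.534,"dz":0,"turn":-0.0556,"fingers":1},{"dx":0,"dy":0,"dz":0,"turn":0,"fingers":1},{"dx":0,"dy":0,"dz":0,"turn":0,"fingers":1}]'
python3 - <<'E'
import numpy as np
H=np.array([620.4,149.6])
for t in (25,50,65,70,73.5,76,78.5,80):
    a=np.radians(179.5+t); print(t,np.round(H+153*np.array([np.cos(a),np.sin(a)]),1))
E
```

```text
time_s: 31.95
tool_pos: [0.4817, 0.0857, 0.0884]
orientation: [180.0, 0.0, 24.9]
force: [-7.9, -3.6, 16.7]
gripper_width: 0.0143
gripper_force: 59.8
25 [481.2  86.2]
50 [521.   33.3]
65 [554.5  11.5]
70 [566.8   6.3]
73.5 [575.7   3.3]
76 [582.1   1.5]
78.5 [ 5.886e+02 -1.000e-01]
80 [592.5  -0.8]
```

```bash
python3 -m pendant '[{"dx":0.023,"dy":0.534,"dz":-0.08,"turn":-0.0556,"fingers":1},{"dx":0.023,"dy":0.534,"dz":0,"turn":-0.0556,"fingers":1},{"dx":0.023,"dy":0.534,"dz":0,"turn":-0.0556,"fingers":1},{"dx":0.023,"dy":0.534,"dz":0,"turn":-0.0556,"fingers":1},{"dx":0.023,"dy":0.534,"dz":0,"turn":-0.0556,"fingers":1},{"dx":0.023,"dy":0.534,"dz":0,"turn":-0.0556,"fingers":1},{"dx":0.023,"dy":0.534,"dz":0,"turn":-0.0556,"fingers":1},{"dx":0.023,"dy":0.534,"dz":0,"turn":-0.0556,"fingers":1},{"dx":0,"dy":0,"dz":0,"turn":0,"fingers":1},{"dx":0,"dy":0,"dz":0,"turn":0,"fingers":1}]'
```

```text
time_s: 32.95
tool_pos: [0.5545, 0.0105, 0.0887]
orientation: [-179.9, 0.2, 64.9]
force: [-3.3, -8.0, -9.4]
gripper_width: 0.0139
gripper_force: 63.2
```

```bash
python3 -m pendant '[{"dx":0.005,"dy":0.24,"dz":0,"turn":-0.025,"fingers":1},{"dx":0.005,"dy":0.24,"dz":0,"turn":-0.025,"fingers":1},{"dx":0.005,"dy":0.24,"dz":0,"turn":-0.025,"fingers":1},{"dx":0.005,"dy":0.24,"dz":0,"turn":-0.025,"fingers":1},{"dx":0.005,"dy":0.24,"dz":0,"turn":-0.025,"fingers":1},{"dx":0,"dy":0,"dz":0,"turn":0,"fingers":1},{"dx":0,"dy":0,"dz":0,"turn":0,"fingers":1}]'
python3 -m pendant '[{"dx":0.005,"dy":0.24,"dz":0,"turn":-0.025,"fingers":1},{"dx":0,"dy":0.1,"dz":0,"turn":0,"fingers":1},{"dx":0,"dy":0,"dz":0,"turn":0,"fingers":1},{"dx":0,"dy":0,"dz":0,"turn":0,"fingers":1},{"dx":0,"dy":0,"dz":0,"turn":0,"fingers":1}]'
```

```text
time_s: 33.65
tool_pos: [0.583, 0.0001, 0.0888]
orientation: [-179.9, 0.2, 76.1]
force: [-1.4, -10.3, -11.8]
gripper_width: 0.0141
gripper_force: 63.0
time_s: 34.15
tool_pos: [0.5898, -0.0015, 0.0887]
orientation: [-179.7, 0.2, 78.4]
force: [-11.8, -9.2, -2.3]
gripper_width: 0.0141
gripper_force: 64.1
```

```bash
python3 -m pendant '[{"dx":0,"dy":0.1,"dz":0,"turn":0,"fingers":1},{"dx":0,"dy":0.1,"dz":0,"turn":0,"fingers":1},{"dx":0,"dy":0,"dz":0,"turn":0,"fingers":1},{"dx":0,"dy":0,"dz":0,"turn":0,"fingers":1},{"dx":0,"dy":0,"dz":0,"turn":0,"fingers":1}]'
```

```text
time_s: 34.65
tool_pos: [0.5902, -0.0017, 0.0884]
orientation: [-179.2, 0.3, 78.4]
force: [-51.8, -5.9, 28.7]
gripper_width: 0.0145
gripper_force: 68.9
```

```bash
python3 -m pendant '[{"dx":0,"dy":-0.2,"dz":0,"turn":0,"fingers":1},{"dx":0,"dy":0,"dz":0,"turn":0,"fingers":0.3},{"dx":0,"dy":0,"dz":0,"turn":0,"fingers":0.3},{"dx":0,"dy":0,"dz":0,"turn":0,"fingers":0.3},{"dx":0,"dy":0,"dz":0,"turn":0,"fingers":0.3}]'
python3 -m pendant '[{"dx":0,"dy":0,"dz":-0.5,"turn":0,"fingers":0.3},{"dx":0,"dy":0,"dz":-0.9,"turn":0,"fingers":0.3},{"dx":0,"dy":0,"dz":-0.9,"turn":0,"fingers":0.3},{"dx":0,"dy":0,"dz":-0.9,"turn":0,"fingers":0.3},{"dx":0,"dy":0,"dz":-0.9,"turn":0,"fingers":0.3},{"dx":0,"dy":0,"dz":-0.9,"turn":0,"fingers":0.3},{"dx":0,"dy":-0.9,"dz":-0.9,"turn":0,"fingers":0.3},{"dx":0,"dy":-0.9,"dz":-0.9,"turn":0,"fingers":0.3},{"dx":0,"dy":0,"dz":0,"turn":0,"fingers":0.3},{"dx":0,"dy":0,"dz":0,"turn":0,"fingers":0.3}]'
python3 - <<'E'
from h import *
s,im,d=grab('wrist'); P=cloud('wrist',s,d).reshape(-1,3);P=P[d.ravel()>0]
print(s['tool_pos'],s['orientation'])
rect(P,'post',(.55,.63,-.04,.04),.09,.125)
_,a,d2=grab('scene');P=cloud('scene',None,d2).reshape(-1,3)
rect(P,'postscene',(.55,.63,-.04,.04),.09,.125)
rect(P,'A',(.6,.74,-.013,.09),.145,.18); rect(P,'B',(.6,.74,-.12,-.025),.145,.18)
cv2.imwrite('pics/c2.png',np.hstack([cv2.resize(im,(400,300)),cv2.resize(a[200:350,220:420],(400,300))])[:,:,::-1])
E
```

```text
time_s: 35.15
tool_pos: [0.5925, 0.0009, 0.0897]
orientation: [180.0, -0.0, 78.5]
force: [0.8, 0.2, -0.4]
gripper_width: 0.0298
gripper_force: 0.0
time_s: 36.15
tool_pos: [0.5483, 0.0097, 0.2608]
orientation: [179.9, -0.0, 78.5]
force: [-0.2, -0.5, 0.6]
gripper_width: 0.0299
gripper_force: 0.0
[0.54832742 0.00971774 0.26075792] [ 1.79891178e+02 -3.76243615e-03  7.84684881e+01]
post 486 c [ 5.886e+02 -1.000e-01] size [15.5 15. ] long ang -6.5 mean [588.1   1.9] z [ 94.2 121.1]
postscene 81 c [592.3  -5.3] size [16.8 14. ] long ang -39.6 mean [593.1  -6.3] z [ 94.9 119.1]
A 174 c [672.7  14.9] size [44.7 13.9] long ang 88.2 mean [675.2  11.9] z [146.4 163.6]
B 192 c [673.4 -55. ] size [47.4 15.5] long ang -89.7 mean [675.  -58.6] z [146.3 163.8]
```

View pics/c2.png

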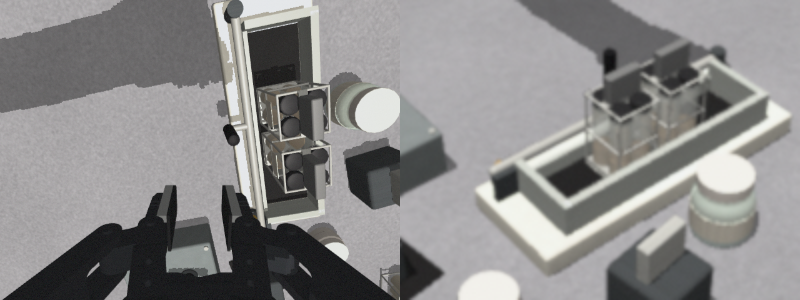

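```bash
python3 -m pendant '[{"dx":-1,"dy":-0.065,"dz":0,"turn":0,"fingers":0},{"dx":-1,"dy":-0.065,"dz":0,"turn":0,"fingers":0},{"dx":-1,"dy":-0.065,"dz":0,"turn":0,"fingers":0},{"dx":-1,"dy":-0.065,"dz":0,"turn":0,"fingers":0},{"dx":-1,"dy":-0.065,"dz":0,"turn":0,"fingers":0},{"dx":-1,"dy":-0.065,"dz":0,"turn":0,"fingers":0},{"dx":-1,"dy":-0.065,"dz":0,"turn":0,"fingers":0},{"dx":-1,"dy":-0.065,"dz":0,"turn":0,"fingers":0},{"dx":-1,"dy":-0.065,"dz":0,"turn":0,"fingers":0},{"dx":-1,"dy":-0.065,"dz":0,"turn":0,"fingers":0}]'
python3 -m pendant '[{"dx":-1,"dy":-0.065,"dz":0,"turn":-0.095,"fingers":0},{"dx":0,"dy":0,"dz":0,"turn":-0.095,"fingers":0},{"dx":0,"dy":0,"dz":0,"turn":-0.095,"fingers":0},{"dx":0,"dy":0,"dz":0,"turn":-0.095,"fingers":0},{"dx":0,"dy":0,"dz":0,"turn":-0.095,"fingers":0},{"dx":0,"dy":0,"dz":0,"turn":-0.095,"fingers":0},{"dx":0,"dy":0,"dz":0,"turn":-0.095,"fingers":0},{"dx":0,"dy":0,"dz":0,"turn":-0.095,"fingers":0},{"dx":0,"dy":0,"dz":0,"turn":-0.095,"fingers":0},{"dx":0,"dy":0,"dz":0,"turn":-0.095,"fingers":0}]'
python3 -m pendant '[{"dx":0,"dy":0,"dz":0,"turn":-0.04,"fingers":0},{"dx":0,"dy":0,"dz":0,"turn":0,"fingers":0},{"dx":0,"dy":0,"dz":0,"turn":0,"fingers":0}]'
python3 - <<'E'
from h import *
s,im,d=grab('wrist','w7.png'); P=cloud('wrist',s,d).reshape(-1,3);P=P[d.ravel()>0]
print(s['tool_pos'],s['orientation'],s['joint_pos'][6])
rect(P,'iso',(.42,.54,-.30,-.2),.1,.12)
rect(P,'sel',(.35,.47,-.40,-.30),.1,.12)
rect(P,'box',(.3,.6,-.45,-.1),.055,.064)
E
```

```text
time_s: 37.25
tool_pos: [0.4819, -0.2332, 0.2587]
orientation: [-179.9, -0.0, 78.5]
force: [-0.4, 0.4, 0.9]
gripper_width: 0.0427
gripper_force: 0.0
time_s: 38.25
tool_pos: [0.4757, -0.2563, 0.2586]
orientation: [180.0, -0.1, 164.3]
force: [-0.1, 1.2, 0.2]
gripper_width: 0.0427
gripper_force: 0.0
time_s: 38.55
tool_pos: [0.4756, -0.2563, 0.259]
orientation: [180.0, -0.1, 167.4]
force: [0.2, 0.0, 0.1]
gripper_width: 0.0425
gripper_force: 0.0
[ 0.47559566 -0.25631949  0.25895002] [ 1.79973803e+02 -5.62378965e-02  1.67416868e+02] 97.19364458990466
iso 1484 c [ 474.7 -255.7] size [69.3 14. ] long ang -11.0 mean [ 472.9 -255.4] z [106.  110.3]
sel 1866 c [ 412.  -341.2] size [69.9 14.6] long ang 0.7 mean [ 410.6 -339.7] z [102.8 110.3]
box 33692 c [ 478.7 -276.6] size [244.5 212. ] long ang 0.6 mean [ 435.3 -282.5] z [59.  61.7]
```

View pics/w7.png

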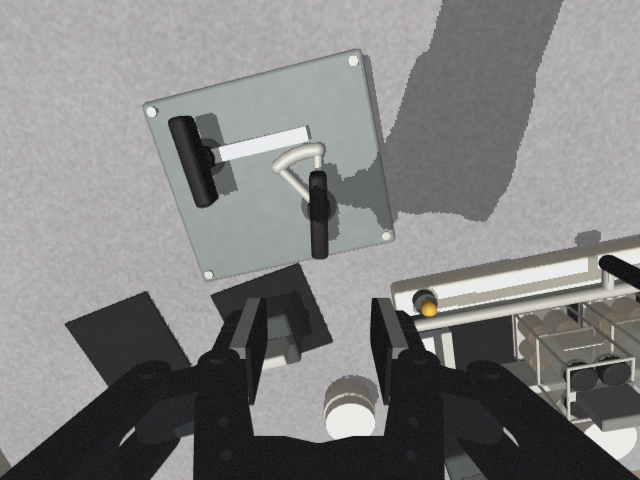

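```bash
python3 -m pendant '[{"dx":0.04,"dy":0.02,"dz":0.9,"turn":-0.017,"fingers":0},{"dx":0,"dy":0,"dz":0.9,"turn":0,"fingers":0},{"dx":0,"dy":0,"dz":0.9,"turn":0,"fingers":0},{"dx":0,"dy":0,"dz":0.9,"turn":0,"fingers":0},{"dx":0,"dy":0,"dz":0.9,"turn":0,"fingers":0},{"dx":0,"dy":0,"dz":0.9,"turn":0,"fingers":0},{"dx":0,"dy":0,"dz":0.9,"turn":0,"fingers":0},{"dx":0,"dy":0,"dz":0.7,"turn":0,"fingers":0},{"dx":0,"dy":0,"dz":0,"turn":0,"fingers":0},{"dx":0,"dy":0,"dz":0,"turn":0,"fingers":0}]'
python3 -m pendant '[{"dx":0,"dy":0,"dz":0,"turn":0,"fingers":1},{"dx":0,"dy":0,"dz":0,"turn":0,"fingers":1},{"dx":0,"dy":0,"dz":0,"turn":0,"fingers":1},{"dx":0,"dy":0,"dz":0,"turn":0,"fingers":1},{"dx":0,"dy":0,"dz":0,"turn":0,"fingers":1}]'
```

```text
time_s: 39.6
tool_pos: [0.4749, -0.2554, 0.0848]
orientation: [180.0, -0.0, 169.1]
force: [-0.3, 0.3, 0.2]
gripper_width: 0.0427
gripper_force: 0.0
time_s: 40.1
tool_pos: [0.4751, -0.2561, 0.0857]
orientation: [-179.9, 0.1, 169.1]
force: [-2.8, -1.0, 7.7]
gripper_width: 0.0128
gripper_force: 59.4
```

```bash
python3 -m pendant '[{"dx":0,"dy":0,"dz":0,"turn":0.07,"fingers":1},{"dx":0,"dy":0,"dz":0,"turn":0.07,"fingers":1},{"dx":0,"dy":0,"dz":0,"turn":0.07,"fingers":1},{"dx":0,"dy":0,"dz":0,"turn":0.07,"fingers":1},{"dx":0,"dy":0,"dz":0,"turn":0.07,"fingers":1},{"dx":0,"dy":0,"dz":0,"turn":0.07,"fingers":1},{"dx":0,"dy":0,"dz":0,"turn":0.07,"fingers":1},{"dx":0,"dy":0,"dz":0,"turn":0.07,"fingers":1},{"dx":0,"dy":0,"dz":0,"turn":0,"fingers":1},{"dx":0,"dy":0,"dz":0,"turn":0,"fingers":1}]'
python3 -c "
from h import *
print(env.get_state()['torque'])"
python3 -m pendant '[{"dx":0,"dy":0,"dz":0,"turn":0.04,"fingers":1},{"dx":0,"dy":0,"dz":0,"turn":0.04,"fingers":1},{"dx":0,"dy":0,"dz":0,"turn":0.04,"fingers":1},{"dx":0,"dy":0,"dz":0,"turn":0,"fingers":1},{"dx":0,"dy":0,"dz":0,"turn":0,"fingers":1}]'
python3 -c "
from h import *
print(env.get_state()['torque'])"
```

```text
time_s: 41.1
tool_pos: [0.4756, -0.2556, 0.0857]
orientation: [179.9, 0.1, 118.7]
force: [0.4, 1.6, 6.0]
gripper_width: 0.0125
gripper_force: 59.2
[ 0.31603365 -0.11732257 -0.08142728]
time_s: 41.6
tool_pos: [0.4757, -0.2555, 0.0857]
orientation: [179.9, 0.1, 108.0]
force: [-0.5, -0.5, 5.4]
gripper_width: 0.0128
gripper_force: 75.0
[0.00304475 0.02619991 1.79563442]
```

```bash
python3 -m pendant '[{"dx":0,"dy":0,"dz":0,"turn":0.03,"fingers":1},{"dx":0,"dy":0,"dz":0,"turn":0,"fingers":1},{"dx":0,"dy":0,"dz":0,"turn":0,"fingers":1}]'
python3 -c "
from h import *
print(env.get_state()['torque'])"
```

```text
time_s: 41.9
tool_pos: [0.4757, -0.2555, 0.0857]
orientation: [179.9, 0.1, 105.4]
force: [-1.1, -0.3, 7.5]
gripper_width: 0.0132
gripper_force: 97.9
[-0.04979092  0.17028238  2.62364832]
```

```bash
python3 -m pendant '[{"dx":0,"dy":0,"dz":0,"turn":-0.04,"fingers":1},{"dx":0,"dy":0,"dz":0,"turn":0,"fingers":0},{"dx":0,"dy":0,"dz":0,"turn":0,"fingers":0},{"dx":0,"dy":0,"dz":0,"turn":0,"fingers":0},{"dx":0,"dy":0,"dz":-0.5,"turn":0,"fingers":0},{"dx":0,"dy":0,"dz":-1,"turn":0,"fingers":0},{"dx":0,"dy":0,"dz":-1,"turn":0,"fingers":0},{"dx":0,"dy":0,"dz":-1,"turn":0,"fingers":0},{"dx":0,"dy":0,"dz":-1,"turn":0,"fingers":0},{"dx":0,"dy":0,"dz":-1,"turn":0,"fingers":0}]'
python3 -m pendant '[{"dx":0,"dy":0,"dz":-1,"turn":-0.09,"fingers":0},{"dx":0,"dy":0,"dz":0,"turn":-0.09,"fingers":0},{"dx":0,"dy":0,"dz":0,"turn":-0.09,"fingers":0},{"dx":0,"dy":0,"dz":0,"turn":-0.09,"fingers":0},{"dx":0,"dy":0,"dz":0,"turn":-0.09,"fingers":0},{"dx":0,"dy":0,"dz":0,"turn":-0.09,"fingers":0},{"dx":0,"dy":0,"dz":0,"turn":-0.09,"fingers":0},{"dx":0,"dy":0,"dz":0,"turn":-0.09,"fingers":0},{"dx":0,"dy":0,"dz":0,"turn":0,"fingers":0},{"dx":0,"dy":0,"dz":0,"turn":0,"fingers":0}]'
python3 - <<'E'
from h import *
s,im,d=grab('wrist','w8.png'); P=cloud('wrist',s,d); ok=d>0; Q=P[ok]
print(s['tool_pos'],s['orientation'],s['joint_pos'][6])
rect(Q,'iso',(.42,.54,-.32,-.19),.1,.12)
rect(Q,'sel',(.35,.47,-.40,-.30),.1,.12)
rect(Q[(Q[:,0]<.535)],'box',(.3,.56,-.45,-.17),.058,.0635)
E
```

```text
time_s: 42.9
tool_pos: [0.4746, -0.2554, 0.2241]
orientation: [180.0, 0.0, 108.7]
force: [0.3, 0.8, 1.0]
gripper_width: 0.0429
gripper_force: 0.0
time_s: 43.9
tool_pos: [0.4747, -0.2556, 0.2476]
orientation: [-180.0, 0.0, 173.3]
force: [0.2, -0.3, -0.3]
gripper_width: 0.0428
gripper_force: 0.0
[ 0.47466638 -0.25555069  0.24758939] [-1.79986059e+02  1.78115043e-02  1.73307135e+02] 104.65862701512938
iso 1703 c [ 475.1 -255.9] size [69.9 14.6] long ang -67.6 mean [ 473.5 -255.2] z [103.  110.3]
sel 2069 c [ 412.  -341.1] size [70.  14.7] long ang 0.7 mean [ 410.6 -339.8] z [102.8 110.2]
box 35151 c [ 441.5 -287.9] size [188.7 168.9] long ang -89.4 mean [ 433.8 -285.2] z [59.1 61.7]
```

```bash
python3 -m pendant '[{"dx":0.52,"dy":-0.92,"dz":0,"turn":0,"fingers":0},{"dx":0.52,"dy":-0.92,"dz":0,"turn":0,"fingers":0},{"dx":0.52,"dy":-0.92,"dz":0,"turn":0,"fingers":0},{"dx":0.53,"dy":-0.93,"dz":0,"turn":-0.082,"fingers":0},{"dx":0,"dy":0,"dz":0,"turn":0,"fingers":0},{"dx":0,"dy":0,"dz":0.9,"turn":0,"fingers":0},{"dx":0,"dy":0,"dz":0.9,"turn":0,"fingers":0},{"dx":0,"dy":0,"dz":0.9,"turn":0,"fingers":0},{"dx":0,"dy":0,"dz":0,"turn":0,"fingers":0},{"dx":0,"dy":0,"dz":0,"turn":0,"fingers":0}]'
```

```text
time_s: 44.95
tool_pos: [0.4129, -0.341, 0.1802]
orientation: [180.0, -0.0, -179.1]
force: [0.4, -0.5, 1.4]
gripper_width: 0.0432
gripper_force: 0.0
```

```bash
python3 -m pendant '[{"dx":0.03,"dy":0,"dz":0.9,"turn":0,"fingers":0},{"dx":0,"dy":0,"dz":0.9,"turn":0,"fingers":0},{"dx":0,"dy":0,"dz":0.9,"turn":0,"fingers":0},{"dx":0,"dy":0,"dz":0.7,"turn":0,"fingers":0},{"dx":0,"dy":0,"dz":0.4,"turn":0,"fingers":0},{"dx":0,"dy":0,"dz":0,"turn":0,"fingers":0},{"dx":0,"dy":0,"dz":0,"turn":0,"fingers":0},{"dx":0,"dy":0,"dz":0,"turn":0,"fingers":1},{"dx":0,"dy":0,"dz":0,"turn":0,"fingers":1},{"dx":0,"dy":0,"dz":0,"turn":0,"fingers":1}]'
python3 -m pendant '[{"dx":0,"dy":0,"dz":0,"turn":0,"fingers":1},{"dx":0,"dy":0,"dz":0,"turn":0,"fingers":1},{"dx":0,"dy":0,"dz":0,"turn":0.07,"fingers":1},{"dx":0,"dy":0,"dz":0,"turn":0.07,"fingers":1},{"dx":0,"dy":0,"dz":0,"turn":0.07,"fingers":1},{"dx":0,"dy":0,"dz":0,"turn":0.07,"fingers":1},{"dx":0,"dy":0,"dz":0,"turn":0.07,"fingers":1},{"dx":0,"dy":0,"dz":0,"turn":0,"fingers":1}]'
python3 -c "
from h import *
print(env.get_state()['torque'])"
```

```text
time_s: 45.95
tool_pos: [0.4122, -0.3419, 0.0856]
orientation: [-179.9, 0.1, -179.1]
force: [-0.9, -1.1, 7.2]
gripper_width: 0.0131
gripper_force: 59.6
time_s: 46.75
tool_pos: [0.4123, -0.3416, 0.0855]
orientation: [-180.0, 0.1, 149.2]
force: [-2.6, 0.2, 10.4]
gripper_width: 0.0128
gripper_force: 59.7
[ 0.23348951  0.39921253 -0.03906589]
```

```bash
python3 -m pendant '[{"dx":0,"dy":0,"dz":0,"turn":0.07,"fingers":1},{"dx":0,"dy":0,"dz":0,"turn":0.07,"fingers":1},{"dx":0,"dy":0,"dz":0,"turn":0.07,"fingers":1},{"dx":0,"dy":0,"dz":0,"turn":0.07,"fingers":1},{"dx":0,"dy":0,"dz":0,"turn":0.07,"fingers":1},{"dx":0,"dy":0,"dz":0,"turn":0.05,"fingers":1},{"dx":0,"dy":0,"dz":0,"turn":0.04,"fingers":1},{"dx":0,"dy":0,"dz":0,"turn":0,"fingers":1},{"dx":0,"dy":0,"dz":0,"turn":0,"fingers":1}]'
python3 -c "
from h import *
print(env.get_state()['torque'])"
```

```text
time_s: 47.65
tool_pos: [0.4126, -0.3413, 0.0856]
orientation: [179.9, 0.1, 110.0]
force: [-0.0, 1.4, 9.7]
gripper_width: 0.0127
gripper_force: 62.6
[0.4258288  0.13754626 1.21031246]
```

Torque has risen at the stop; a little more, then release, lift and verify everything.

```bash
python3 -m pendant '[{"dx":0,"dy":0,"dz":0,"turn":0.03,"fingers":1},{"dx":0,"dy":0,"dz":0,"turn":0,"fingers":1},{"dx":0,"dy":0,"dz":0,"turn":0,"fingers":1}]'
python3 -m pendant '[{"dx":0,"dy":0,"dz":0,"turn":-0.04,"fingers":1},{"dx":0,"dy":0,"dz":0,"turn":0,"fingers":0},{"dx":0,"dy":0,"dz":0,"turn":0,"fingers":0},{"dx":0,"dy":0,"dz":0,"turn":0,"fingers":0},{"dx":0,"dy":0,"dz":-0.5,"turn":0,"fingers":0},{"dx":0,"dy":0,"dz":-1,"turn":0,"fingers":0},{"dx":0,"dy":0,"dz":-1,"turn":0,"fingers":0},{"dx":0,"dy":0,"dz":-1,"turn":0,"fingers":0},{"dx":0,"dy":0,"dz":-1,"turn":0,"fingers":0},{"dx":0,"dy":0,"dz":-1,"turn":0,"fingers":0}]'
python3 -m pendant '[{"dx":0,"dy":0,"dz":-1,"turn":0,"fingers":0},{"dx":0,"dy":0,"dz":-1,"turn":0,"fingers":0},{"dx":0,"dy":-0.5,"dz":0,"turn":0,"fingers":0},{"dx":0,"dy":0,"dz":0,"turn":0,"fingers":0},{"dx":0,"dy":0,"dz":0,"turn":0,"fingers":0}]'
python3 - <<'E'
from h import *
s,im,d=grab('wrist'); P=cloud('wrist',s,d); Q=P[d>0]
rect(Q,'iso',(.42,.54,-.32,-.19),.1,.12)
rect(Q,'sel',(.35,.47,-.40,-.29),.1,.12)
_,a,d2=grab('scene');_,b,_=grab('side')
P=cloud('scene',None,d2).reshape(-1,3)
rect(P,'postscene',(.55,.63,-.04,.04),.09,.125)
rect(P,'iso',(.42,.54,-.32,-.19),.1,.12)
rect(P,'sel',(.35,.47,-.40,-.29),.1,.12)
cv2.imwrite('pics/c3.png',np.hstack([cv2.resize(a,(400,300)),cv2.resize(im,(400,300))])[:,:,::-1])
E
```

```text
time_s: 47.95
tool_pos: [0.4126, -0.3413, 0.0856]
orientation: [180.0, 0.1, 107.3]
force: [-0.9, 1.1, 10.0]
gripper_width: 0.0129
gripper_force: 81.3
time_s: 48.95
tool_pos: [0.4116, -0.3413, 0.2241]
orientation: [180.0, 0.0, 110.7]
force: [-0.3, -0.6, -0.7]
gripper_width: 0.0426
gripper_force: 0.0
time_s: 49.45
tool_pos: [0.3997, -0.3456, 0.2718]
orientation: [-180.0, -0.0, 110.7]
force: [0.4, -0.2, 0.4]
gripper_width: 0.0427
gripper_force: 0.0
iso 1805 c [ 474.8 -255.8] size [69.2 14.6] long ang -68.2 mean [ 473.1 -255.2] z [102.7 110.4]
sel 1391 c [ 411.7 -340.9] size [68.7 13.7] long ang -68.1 mean [ 411.1 -339.4] z [105.8 110.3]
postscene 87 c [591.5  -4.6] size [14.6 14.2] long ang 72.7 mean [593.2  -6.2] z [ 91.1 118.4]
iso 166 c [ 478.3 -259.9] size [70.2 15.1] long ang -69.4 mean [ 479.8 -260.4] z [101.  108.9]
sel 183 c [ 415.1 -344. ] size [68.4 16. ] long ang -66.4 mean [ 416.9 -345.6] z [100.5 108.7]
```

View pics/c3.png

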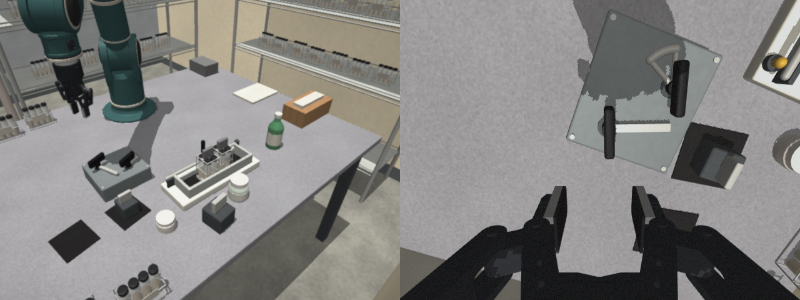

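```bash
python3 -c "
from station import env
print(env.hand_in())"
```

```text
the job is handed in; nothing more can be done
None
```

The job is done and handed in at about 50 s on the robot's clock: the ballast block stands in the middle of the nearest mat, and both caddies that were there stand upright side by side on the tray. The keeper bar is shut past its catch and fully home; then the isolator and after it the selector were turned clockwise to their stops. The jar, bottle and dishes were not touched, and hand-in returned no verdict.

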